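# Make up two slide-preparation kits

## Task

Make up the two kits in the grey trays: put one slide box and the medium bottle in the tray with two cells, and the other slide box, the small bottle and the red rubber bulb in the tray with three cells. Set each thing flat and upright on the floor of the cell that fits it (slide boxes in the long cells, the bulb in the smallest), and do not disturb the large bottle or the timer, and keep clear of the glass flask.

Things in the scene. Friction and masses are not known exactly. Their poses are not given: they have to be found in the camera images.
- tray_two: Grey tray with TWO cells in a row along its x, 178 x 73 mm, fixed to the table; a 9 mm lip juts from each end. Origin: centre of its underside, on the table, z up. Floor 4 mm thick; walls and ribs 3 mm thick, tops 10 mm above the table. Cell centres in its frame (x, y) and inner sizes, mm: long cell for a slide box (-35, 0), 102 x 56; square cell for the medium bottle (52.5, 0), 67 x 67.
- tray_three: Grey tray with THREE cells in a row along its x, 214 x 62 mm, fixed to the table; 9 mm lips. Origin: centre of its underside, z up. Floor 4 mm thick; walls and ribs 3 mm thick, tops 10 mm above the table. Cell centres in its frame (x, y) and inner sizes (x by y), mm: rubber bulb (-82, 0), 44 x 56; small bottle (-29, 0), 56 x 56; slide box (53, 0), 102 x 56.
- slide_box_1: Loose flat slide box, white with a cream lower edge, 82 (along its x) x 36 (y) x 27 (z) mm, 60 g. Origin: centre of its underside. Grasp across the 36 mm. The two slide boxes are alike: either may go in either tray, either way round.
- slide_box_2: The other slide box, like slide_box_1: 82 (x) x 36 (y) x 27 (z) mm, origin at the centre of its underside.
- medium_bottle: Loose reagent bottle with a blue screw cap, the medium of the three bottles on the table: 47 mm diameter, 88 mm tall with cap; body straight-sided at mid-height, cap 29 mm diameter above 73 mm. Origin: centre of its underside, z up along the bottle. About 95 g.
- small_bottle: Loose reagent bottle with a red screw cap, the smallest: 36 mm diameter, 64 mm tall with cap; cap 22 mm diameter above 53 mm. Origin: centre of its underside, z up. About 93 g.
- rubber_bulb: Loose red-brown rubber dropper bulb (rigid here) standing upright, neck up: 24 mm largest diameter, 44 mm tall. Origin: centre of its underside, z up. About 12 g, so it tips easily; its rounded foot lets it lean up to 0.06 rad.
- large_bottle: Bystander: reagent bottle with a blue cap, the largest: 59 mm diameter, 108 mm tall. Origin: centre of its underside. Not part of any kit; leave it where it stands.
- timer: Bystander: off-white square lab timer, 58 x 58 x 19 mm, lying on the table. Origin: centre of its underside. Leave it where it lies.
- flask_yellow: Obstacle, fixed: large glass conical flask with yellow filling between the right-hand stock places and the trays, 200 mm diameter up to 130 mm height, narrowing to 80 mm at its mouth, 320 mm tall. Swing round its near side (within about 0.38 m of the base axis) rather than across it.

How it is judged:
By the outcome, as a careful person would: the job done as asked, in the order asked, and still so for the second after the job is handed in, with the robot touching nothing.
It also fails if it takes over 125 s, if anything falls off the work surface, if the arm or the gripper's body presses on something with over 40 N, if the wrist force passes 120 N, or if a joint passes its speed limit or range.

## Robot

A 6-joint arm with a two-finger parallel gripper is mounted at the origin on the work surface; the furniture and walls round the work are solid. World frame = base frame: x ahead of the robot, y to its left, z up, the work surface at z = 0. Lengths are in mm, angles in rad, forces in N, time in s.
With the tool pointing down it reaches from about 300 to 750 mm from the base axis. Payload 8.5 kg.
Tool frame: the origin (TCP) lies midway between the tips of the shut fingers; the grasp point (between the pads) lies 19 mm behind it; z points along the fingers, y is the direction in which the jaws open and shut (so a half turn about z gives the same grasp; the last joint's range is limited). The gripper opens to 85 mm and grips with 20 to 120 N. Pads are 22 mm wide; open, the fingers measure 114 mm over their backs; the gripper's body (76 mm by 85 mm) begins 54 mm behind the grasp point. The pads swing forward as they close: fully open they stand 13 mm farther back than shut.
Start: joints at [-1.394, 0.381, 1.297, -0, 1.464, -0.215], TCP at [210.012, -508.306, 231.322] pointing down, gripper open.
Joint ranges: [-3.11, 3.11], [-0.89, 2.33], [0.22, 2.48], [-1.42, 4.56], [0.17, 2.85], [-2.88, 2.88]. Speed limits (rad/s): [2.39, 2.39, 3.14, 3.14, 3.14, 3.14].

## Interface

Orientations are given as a unit quaternion [w, x, y, z].
In Python, from bench import read_state, viewer, arm, nets gives the robot as it stands. The module is installed in compiled form; this text tells all that it offers.
- The arm moves only by the tool drive_tool, never from a script. Its argument "steps" is one flat list of numbers, 7 for each row, row after row: the shift along the tool's x, y, z in mm, then the turn, a rotation vector about the tool's x, y, z in degrees, then the finger opening in mm, from 0 to 85.4. A call has 1 to 5 rows; each row shifts and turns the commanded pose from where the row before left it, along the tool's axes as they then stand; what a row does not reach is not made up. A row lasts 1/12 s, in which the tool goes at most 41.7 mm and 7.16 degrees, less where a joint would pass 70% of its speed; a pose out of reach is approached as far as the arm can. A call is refused whole if a number of a shift passes 41.7 or a number of a turn 7.16, either way. A call with a gripper value outside its range is refused whole. The fingers move at their own pace and stop on an object; "squeeze" is the grip in N (left out, the last holds). Time passes only in rows, so rows that do not move let the fingers close. It gives the time, the measured TCP pose, the force and the opening at its end, in the units of the state.
- read_state(): the state, without advancing time (a new reading comes with each control period).
- viewer.get_image(name): name is "side" or "top" or "wrist"; returns a dict with "img" (480x640x3 uint8, blue, green, red), "fx", "fy", "cx", "cy" (pixels), "view" (4x4, takes a point from world to camera coordinates). Camera axes: x right, y down, z forward; pixel columns grow to the right and rows downward; lengths in mm; the calibration is good to about 2 mm. The wrist camera is an equidistant fisheye: a pixel r from the principal point sees the ray r / f radians off the axis. A picture is of the moment at which its call begins. There is no depth.
- arm.close_job(): hands the job in, once; it reports no verdict.
Trained networks look in the newest picture that a camera, given by its name, has taken for a name from the list of things; names that differ only in an ending like _2 or _b are one class to them, and where a whole thing is asked for, a point or a joint stands for the part that bears it (a point fixed in the world has none). Each returns a list of dicts, best first, with "p" (0 to 1); they miss things now and then, are a little off and sometimes report something else, mostly with a low value. They report only what shows in the picture. A call takes as long as a camera call.
- nets.trace(label, camera): "pixels" (480x640 bool, what is visible of it) and "bbox" ([left, top, right, bottom] in pixels, round what is visible of it).
- nets.landmark_of(label, camera): "at" ([column, row] in pixels: a listed point, or the origin of a listed thing).
The state is a dict: "time": time; "joint_pos": joint angles; "qvel": joint speeds; "joint_torque": joint torques, N m; "tool_pos": TCP position; "eef_rot": TCP orientation; "ft_force": force on the tool from outside, world axes, zero at the start; "moment": the same for the moment, N m; "opening": finger opening in mm.
Only numpy, scipy, OpenCV 4.12 (cv2) and the standard library are available. Lean on these libraries where they do the work, as an engineer would, in place of code of your own. Each camera call takes 0.05 s, during which the arm holds its last target.

## Working session

There is one attempt and no reset: what is moved stays moved. The work goes in short steps, Python scripts to look and compute and a tool call to move; the robot and the scene stay as the last step left them, time stands still between calls to the robot, and variables do not carry over. Pictures are saved under pics/ and viewed, and the job is handed in when it is done.

Besides the shell and the picture viewer there is one more tool, called after "Call:" as name(argument=value, ...), one argument or row to a line, values as JSON. drive_tool: Moves the arm, as the interface text tells. Its arguments: {"type":"object","properties":{"steps":{"type":"array"},"squeeze":{"type":"number"}},"required":["steps"]}

```bash
mkdir -p pics; ls
python3 - <<'E'
from bench import read_state, viewer, arm, nets
import cv2
s=read_state(); print(s)
for n in ("side","top","wrist"):
    d=viewer.get_image(n); cv2.imwrite(f"pics/{n}0.png",d["img"]); print(n,d["fx"],d["fy"],d["cx"],d["cy"]); print(d["view"])
E
```

```text
pics
{'time': 0.0, 'joint_pos': array([-1.39429439e+00,  3.81212510e-01,  1.29828405e+00,  1.03388185e-05,
        1.46361721e+00, -2.15288699e-01]), 'qvel': array([ 0.00018591,  0.0006771 ,  0.00202948, -0.00056587,  0.00097095,
        0.0009881 ]), 'joint_torque': array([ 9.53933486e-04, -4.48451221e+01, -2.31273580e+01, -9.35184789e-05,
        4.73926644e-03, -4.30980197e-05]), 'tool_pos': array([ 209.96551427, -508.01516245,  230.69506826]), 'eef_rot': array([-7.60313214e-04,  9.80873618e-01,  1.94644205e-01,  1.98871824e-05]), 'ft_force': array([ 1.11898917,  0.16570824, -0.10217205]), 'moment': array([ 0.02544066, -0.02573116, -0.0122208 ]), 'opening': 85.38002112872738}
side 490.9275004364912 490.9275004364912 327.13599925809945 244.27836344614445
[[-9.85863154e-01 -1.66832090e-01  1.55208280e-02  5.22320371e+02]
 [-1.47176171e-01  8.17973817e-01 -5.56109710e-01 -1.92529284e+01]
 [ 8.00813141e-02 -5.50532369e-01 -8.30963955e-01  1.25315928e+03]
 [ 0.00000000e+00  0.00000000e+00  0.00000000e+00  1.00000000e+00]]
top 497.64272019555295 497.64272019555295 312.2548522408288 241.37409851779418
[[-1.99420564e-02 -9.99747518e-01 -1.03544964e-02  1.58551189e+02]
 [-9.90395536e-01  2.11706313e-02 -1.36632668e-01  5.12203702e+02]
 [ 1.36817382e-01  7.53031064e-03 -9.90567665e-01  1.03481924e+03]
 [ 0.00000000e+00  0.00000000e+00  0.00000000e+00  1.00000000e+00]]
wrist 371.64829954431775 371.64829954431775 324.53408550023346 235.7882428610642
[[ 3.81227641e-01 -9.24480668e-01 -9.90093621e-04 -5.49224712e+02]
 [-8.82725276e-01 -3.64326805e-01  2.96752532e-01 -3.76537184e+01]
 [-2.74702697e-01 -1.12256287e-01 -9.54953902e-01  3.79196095e+02]
 [ 0.00000000e+00  0.00000000e+00  0.00000000e+00  1.00000000e+00]]
```

View pics/top0.png

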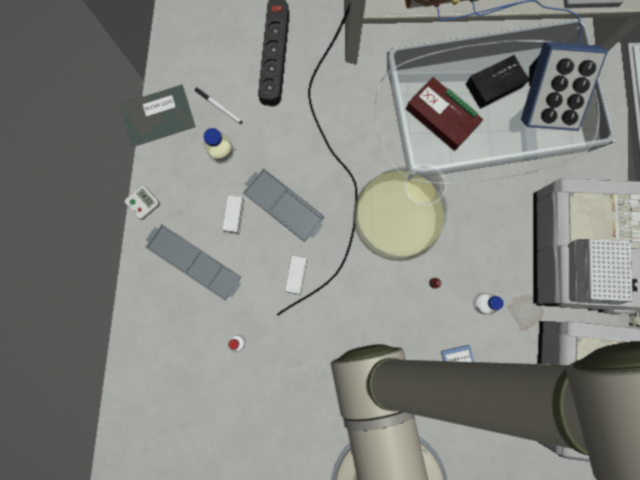

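View pics/side0.png

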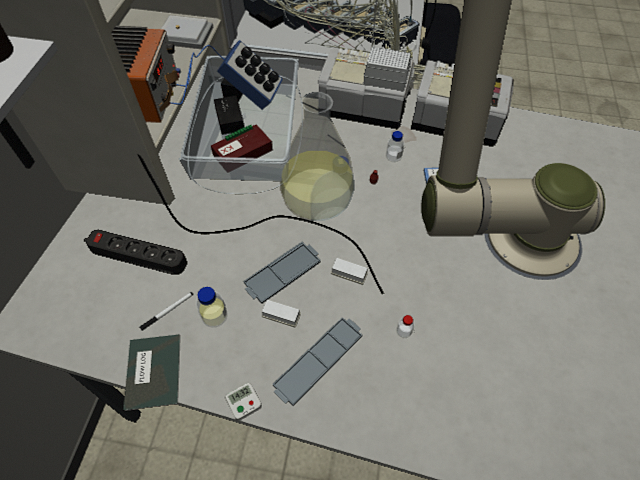

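View pics/wrist0.png

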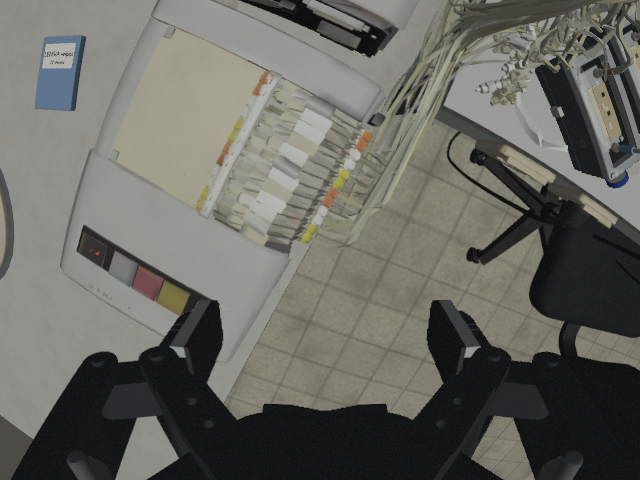

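The top view shows both trays left of centre: tray_two at about (284,205) and tray_three at (193,262). The slide boxes are at (232,214) and (297,274), and the red-capped small bottle at (236,343). The bulb is at (435,283) and a blue-capped bottle at (490,303), both right of the flask. A larger blue-capped bottle is at (217,143) and the timer at (142,202). Next I'll measure them.

```bash
cat > h.py <<'E'
import numpy as np, cv2
from bench import read_state, viewer, arm, nets
from scipy.optimize import least_squares
from scipy.spatial.transform import Rotation as R
def ray(d,px):
    u=(px[0]-d["cx"])/d["fx"]; v=(px[1]-d["cy"])/d["fy"]
    if d.get("fish"):
        r=np.hypot(u,v); c=np.array([np.sin(r)*u/max(r,1e-9),np.sin(r)*v/max(r,1e-9),np.cos(r)])
    else: c=np.array([u,v,1.])
    V=d["view"]; Rm=V[:3,:3]; o=-Rm.T@V[:3,3]; return o,Rm.T@c
def onz(d,px,z):
    o,r=ray(d,px); return o+r*(z-o[2])/r[2]
def proj(d,P):
    P=np.atleast_2d(P); c=P@d["view"][:3,:3].T+d["view"][:3,3]
    if d.get("fish"):
        rr=np.hypot(c[:,0],c[:,1]); th=np.arctan2(rr,c[:,2]); k=th/np.maximum(rr,1e-9)
        return np.c_[d["fx"]*c[:,0]*k+d["cx"],d["fy"]*c[:,1]*k+d["cy"]]
    return np.c_[d["fx"]*c[:,0]/c[:,2]+d["cx"],d["fy"]*c[:,1]/c[:,2]+d["cy"]]
def cam(n):
    d=viewer.get_image(n); d["fish"]=(n=="wrist"); return d
E
python3 - <<'E'
from h import *
D={n:cam(n) for n in("top","side")}
Z=dict(tray_two=10,tray_three=10,slide_box_1=27,medium_bottle=0,small_bottle=0,rubber_bulb=0,large_bottle=0,timer=19,flask_yellow=0)
for k,z in Z.items():
  for n in D:
    for r in nets.landmark_of(k,n):
      if r["p"]>.2: print(k,n,round(r["p"],2),np.round(r["at"],1),"at z0:",onz(D[n],r["at"],0).round(0)[:2])
    for r in nets.trace(k,n):
      if r["p"]>.2:
        m=r["pixels"].astype(np.uint8); c=max(cv2.findContours(m,0,2)[0],key=cv2.contourArea)
        rc=cv2.minAreaRect(np.array([onz(D[n],p[0],z)[:2] for p in c],np.float32))
        print("   trace",n,round(r["p"],2),np.round(r["bbox"]), "rect@z",z,np.round(rc[0]),np.round(rc[1]),round(rc[2],1))
print(read_state()["time"])
E
```

```text
tray_two top 0.67 [279.3 204.9] at z0: [605. 221.]
   trace top 0.66 [147. 223. 240. 297.] rect@z 10 [480. 412.] [232.  66.] 55.8
   trace top 0.65 [242. 171. 322. 244.] rect@z 10 [604. 212.] [195.  75.] 49.8
tray_two side 0.69 [281.8 275.5] at z0: [602. 224.]
   trace side 0.82 [244. 242. 324. 306.] rect@z 10 [601. 216.] [197.  78.] 50.3
tray_three top 0.64 [188.2 262.8] at z0: [478. 424.]
   trace top 0.59 [145. 225. 240. 302.] rect@z 10 [480. 412.] [234.  64.] 55.3
tray_three side 0.95 [317.4 362. ] at z0: [480. 421.]
tray_three side 0.63 [214.6 317.1] at z0: [729. 357.]
   trace side 0.88 [275. 321. 362. 405.] rect@z 10 [477. 417.] [231.  63.] 55.5
slide_box_1 top 0.79 [295.3 272.8] at z0: [451. 187.]
slide_box_1 top 0.58 [233.9 216.1] at z0: [581. 323.]
   trace top 0.82 [224. 196. 244. 236.] rect@z 27 [579. 319.] [39. 83.] 81.6
   trace top 0.6 [285. 251. 307. 298.] rect@z 27 [445. 184.] [37. 84.] 79.2
slide_box_1 side 0.7 [346.6 275.9] at z0: [449. 197.]
slide_box_1 side 0.7 [321.1 359.5] at z0: [473. 414.]
   trace side 0.84 [329. 259. 367. 285.] rect@z 27 [442. 198.] [48. 83
[... 981 characters left out ...]
b side 0.4 [399.8 332.8] at z0: [310. 322.]
rubber_bulb side 0.37 [396.4 160.6] at z0: [ 364. -201.]
rubber_bulb side 0.29 [346.9 271.6] at z0: [450. 185.]
   trace side 0.58 [371. 171. 377. 183.] rect@z 0 [ 419. -129.] [19. 45.] 6.8
large_bottle top 0.82 [223.1 149.6] at z0: [737. 348.]
   trace top 0.96 [204. 126. 234. 165.] rect@z 0 [747. 361.] [92. 62.] 30.8
   trace side 0.94 [196. 290. 226. 328.] rect@z 0 [745. 332.] [ 61. 108.] 38.4
timer top 0.81 [141.4 204.9] at z0: [612. 532.]
   trace top 0.86 [126. 188. 156. 221.] rect@z 19 [612. 524.] [63. 59.] 44.5
timer side 0.57 [246.3 401.3] at z0: [609. 528.]
   trace side 0.95 [231. 384. 264. 422.] rect@z 19 [612. 534.] [59. 62.] 39.7
2.05
```

Run:
```python
import cv2
a=cv2.imread("pics/top0.png")[120:370,110:345]; cv2.imwrite("pics/topz.png",cv2.resize(a,None,fx=2.4,fy=2.4,interpolation=2))
a=cv2.imread("pics/side0.png")[230:430,180:430]; cv2.imwrite("pics/sidez.png",cv2.resize(a,None,fx=2.9,fy=2.9,interpolation=2))
```

```text
(no output)
```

View pics/topz.png

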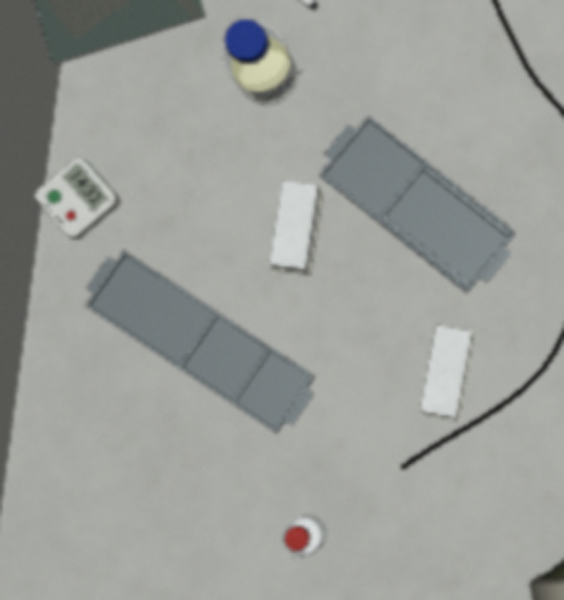

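View pics/sidez.png

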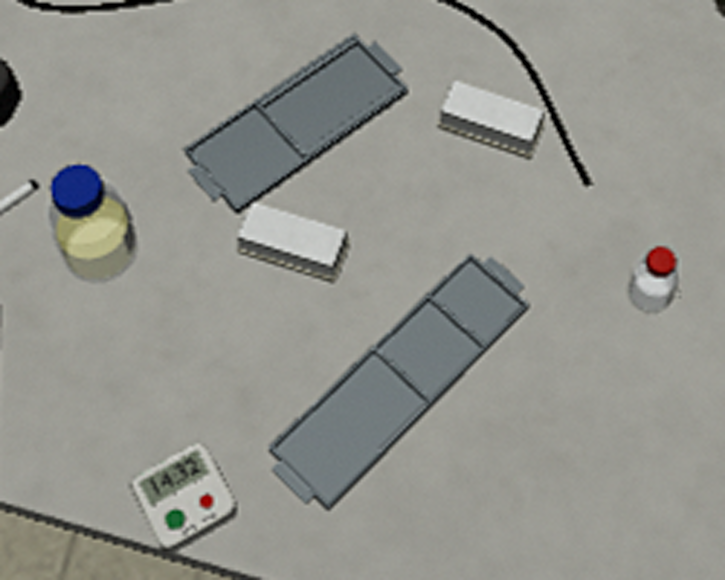

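```bash
cat >> h.py <<'E'
def pose():
    s=read_state(); q=s["eef_rot"]; return s["tool_pos"],R.from_quat([q[1],q[2],q[3],q[0]]),s
def yawof(r): x=r.as_matrix()[:,0]; return np.degrees(np.arctan2(x[1],x[0]))
def target_rot(yaw):  # tool down, tool x at yaw(deg)
    a=np.radians(yaw); x=[np.cos(a),np.sin(a),0]; z=[0,0,-1]; y=np.cross(z,x); return R.from_matrix(np.c_[x,y,z])
def rows(wps,opening,step=30,tstep=7,start=None):
    """wps: list of (x,y,z,yaw); prints rows in tool frame"""
    p,r,s=pose()
    if start is not None: p,r=np.array(start[:3],float),target_rot(start[3])
    out=[]
    for w in wps:
        P=np.array(w[:3],float); T=target_rot(w[3])
        n=int(max(1,np.ceil(np.linalg.norm(P-p)/step),np.ceil(np.degrees((r.inv()*T).magnitude())/tstep)))
        dr=(r.inv()*T).as_rotvec()/n; dp=(P-p)/n
        for i in range(n):
            out.append(np.r_[r.inv().apply(dp),np.degrees(dr),opening]); r=r*R.from_rotvec(dr)
        p=P; r=T
    for k in range(0,len(out),5):
        print("[",", ".join(",".join(f"{v:.1f}" if abs(v)>=.05 else "0" for v in o) for o in out[k:k+5]),"]")
    print(len(out),"rows; end",wps[-1])
E
python3 - <<'E'
from h import *
d=cam("top"); 
print("liq",onz(d,(400,214),60)," mouth",onz(d,(425,185),320),"base",onz(d,(400,214),0))
s=cam("side"); print("side mouth",onz(s,(318,101),320), "bottom near", onz(s,(318,220),0))
for n,c in (("t2",[(370,118),(513,234),(467,291),(321,173)]),("t3",[(124,252),(314,377),(277,432),(87,304)])):
    q=np.array([onz(d,(110+a/2.4,120+b/2.4),10)[:2] for a,b in c]); print(n,q.mean(0),np.linalg.norm(q[1]-q[0]),np.linalg.norm(q[2]-q[1]), np.degrees(np.arctan2(*(q[0]-q[1]+q[3]-q[2])[::-1])))
for n,c in (("t2",[(357,35),(407,90),(239,210),(186,150)]),("t3",[(472,256),(527,305),(328,507),(270,450)])):
    q=np.array([onz(s,(180+a/2.9,230+b/2.9),10)[:2] for a,b in c]); print(n,q.mean(0), np.degrees(np.arctan2(*(q[2]-q[1]+q[3]-q[0])[::-1])))
p,r,st=pose(); print(p,yawof(r))
rows([(190,-330,230,20),(320,-150,230,5),(345,0,230,-11),(380,150,230,-11)],85)
E
```

```text
liq [566.52281889 -38.97396912  60.        ]  mouth [563.14287967 -36.02806999 320.        ] base [577.96263988 -49.32518209   0.        ]
side mouth [560.22388084 -32.80905052 320.        ] bottom near [546.22581903  44.90342359   0.        ]
t2 [602.60608561 209.74039091] 173.75491711421748 67.98872875003448 49.43364974842418
t3 [478.93347279 410.51934847] 212.69022957587802 59.47239595360732 55.701135496260896
t2 [599.84038827 216.72264974] 49.91063743424665
t3 [476.95246319 417.91117344] 55.79491636074081
[ 209.98738855 -508.28971419  231.30741239] 22.447070566241123
[ 8.3,-28.7,0.2,0,0,0.4,85.0, 8.1,-28.8,0.2,0,0,0.4,85.0, 7.9,-28.9,0.2,0,0,0.4,85.0, 7.7,-28.9,0.2,0,0,0.4,85.0, 7.4,-29.0,0.2,0,0,0.4,85.0 ]
[ 7.2,-29.0,0.2,0,0,0.4,85.0, 23.0,-15.6,0,0,0,1.9,85.0, 22.4,-16.3,0,0,0,1.9,85.0, 21.9,-17.1,0,0,0,1.9,85.0, 21.3,-17.8,0,0,0,1.9,85.0 ]
[ 20.7,-18.4,0,0,0,1.9,85.0, 20.1,-19.1,0,0,0,1.9,85.0, 19.5,-19.8,0,0,0,1.9,85.0, 18.8,-20.4,0,0,0,1.9,85.0, 6.3,-24.5,0,0,0,2.7,85.0 ]
[ 5.2,-24.8,0,0,0,2.7,85.0, 4.0,-25.0,0,0,0,2.7,85.0, 2.9,-25.2,0,0,0,2.7,85.0, 1.7,-25.3,0,0,0,2.7,85.0, 0.5,-25.3,0,0,0,2.7,85.0 ]
[ 1.0,-25.7,0,0,0,0,85.0, 1.0,-25.7,0,0,0,0,85.0, 1.0,-25.7,0,0,0,0,85.0, 1.0,-25.7,0,0,0,0,85.0, 1.0,-25.7,0,0,0,0,85.0 ]
[ 1.0,-25.7,0,0,0,0,85.0 ]
26 rows; end (380, 150, 230, -11)
```

Call:
drive_tool(
  steps=[8, -30, 0, 0, 0, 0, 85, 8, -30, 0, 0, 0, 0, 85, 8, -30, 0, 0, 0, 0, 85, 8, -30, 0, 0, 0, 0, 85, 8, -30, 0, 0, 0, 0, 85],
)

```text
time: 2.57
tool_pos: [189.5, -352.9, 231.2]
eef_rot: [0.0, 0.981, 0.195, 0.0]
ft_force: [-0.1, -0.6, 0.5]
opening: 85.3
```

Call:
drive_tool(
  steps=[8, -29, 0, 0, 0, 0, 85, 24, -17, 0, 0, 0, 2, 85, 24, -17, 0, 0, 0, 2, 85, 24, -17, 0, 0, 0, 2, 85, 24, -18, 0, 0, 0, 2, 85],
)

```text
time: 2.98
tool_pos: [253.9, -226.4, 231.6]
eef_rot: [0.0, 0.992, 0.124, 0.0]
ft_force: [-0.7, -0.1, -0.7]
opening: 85.1
```

Call:
drive_tool(
  steps=[23, -19, 0, 0, 0, 2, 85, 21, -20, 0, 0, 0, 2, 85, 20, -20, 0, 0, 0, 2, 85, 18, -21, 0, 0, 0, 2, 85, 7, -26, 0, 0, 0, 3, 85],
)

```text
time: 3.4
tool_pos: [323.5, -105.2, 231.5]
eef_rot: [0.0, 1.0, 0.029, 0.001]
ft_force: [0.6, 0.4, -0.3]
opening: 85.1
```

Call:
drive_tool(
  steps=[5, -27, 0, 0, 0, 3, 85, 4, -27, 0, 0, 0, 3, 85, 3, -27, 0, 0, 0, 3, 85, 2, -27, 0, 0, 0, 3, 85, 1, -27, 0, 0, 0, 3, 85],
)

```text
time: 3.82
tool_pos: [343.0, 29.7, 231.6]
eef_rot: [0.0, 0.995, -0.102, 0.0]
ft_force: [1.0, 0.0, -0.7]
opening: 84.9
```

Call:
drive_tool(
  steps=[4, -26, 0, 0, 0, 0, 85, 4, -26, 0, 0, 0, 0, 85, 4, -26, 0, 0, 0, 0, 85, 4, -26, 0, 0, 0, 0, 85, 0, 0, 0, 0, 0, 0, 85],
)

```text
time: 4.23
tool_pos: [380.4, 129.9, 231.3]
eef_rot: [-0.001, 0.995, -0.099, 0.0]
ft_force: [-0.9, -0.5, 0.2]
opening: 85.2
```

Run:
```python
from h import *
d=cam("wrist"); cv2.imwrite("pics/w1.png",d["img"]); p,r,s=pose(); print(p,yawof(r),s["joint_pos"].round(2))
V=d["view"]; print("cam",-V[:3,:3].T@V[:3,3], V[2,:3])
for k,z in (("slide_box_1",27),("tray_two",10)):
  for a in nets.trace(k,"wrist"):
    if a["p"]>.2:
        m=a["pixels"].astype(np.uint8); c=max(cv2.findContours(m,0,2)[0],key=cv2.contourArea)
        rc=cv2.minAreaRect(np.array([onz(d,q[0],z)[:2] for q in c],np.float32)); print(k,round(a["p"],2),a["bbox"],np.round(rc[0]),np.round(rc[1]),round(rc[2],1))
print(proj(d,[[445,187,27],[602,213,10]]))
```

```text
[379.7928216  128.41402675 231.21267551] -11.358878325823646 [0.03 0.12 1.67 0.   1.36 1.8 ]
cam [454.90891545 114.979583   373.3429697 ] [-0.29039772  0.06014616 -0.95501393]
slide_box_1 0.73 [84.5, 23.9, 131.0, 99.4] [579. 316.] [51. 85.] 80.9
slide_box_1 0.55 [234.0, 107.5, 273.8, 190.5] [446. 185.] [38. 79.] 77.8
tray_two 0.65 [120.4, 0.9, 295.5, 72.5] [601. 209.] [188.  75.] 50.1
[[251.94958648 150.62922726]
 [200.16391037   9.14598435]]
```

View pics/w1.png

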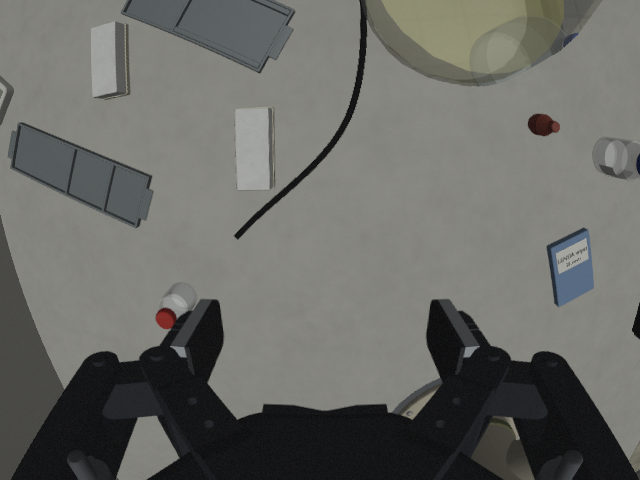

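The wrist view shows box A at about (254,149), box B at (109,60), both trays at left, and the bulb and medium bottle at right. Box A's position agrees with the top view, so I'll descend to it.

Call:
drive_tool(
  steps=[10.7, -14, 27, 0, 0, 0, 85, 10.7, -14, 27, 0, 0, 0, 85, 10.7, -14, 27, 0, 0, 0, 85, 10.7, -14, 27, 0, 0, 0, 85, 10.7, -14, 27, 0, 0, 0, 85],
)

```text
time: 4.8
tool_pos: [446.6, 184.2, 95.3]
eef_rot: [0.0, 0.995, -0.102, 0.0]
ft_force: [0.5, -0.6, 0.3]
opening: 85.1
```

Run:
```python
from h import *
d=cam("wrist"); cv2.imwrite("pics/w2.png",d["img"]); p,r,s=pose(); print(p,yawof(r))
for k,z in (("slide_box_1",27),("tray_two",10),("tray_three",10)):
  for a in nets.trace(k,"wrist"):
    if a["p"]>.2:
        m=a["pixels"].astype(np.uint8); c=max(cv2.findContours(m,0,2)[0],key=cv2.contourArea)
        rc=cv2.minAreaRect(np.array([onz(d,q[0],z)[:2] for q in c],np.float32)); print(k,round(a["p"],2),a["bbox"],np.round(rc[0]),np.round(rc[1]),round(rc[2],1))
print(proj(d,[[446,186,27],[602,213,10],p]))
```

```text
[446.66454158 185.04570565  90.70593409] -11.659246499680501
slide_box_1 0.75 [50.8, 37.1, 120.5, 157.8] [581. 315.] [50. 79.] 81.4
tray_two 0.62 [102.0, 1.6, 384.6, 123.8] [601. 209.] [185.  73.] 50.0
[[322.38633542 254.1533478 ]
 [228.11143181  16.97842904]
 [323.33875174 301.7213803 ]]
```

View pics/w2.png

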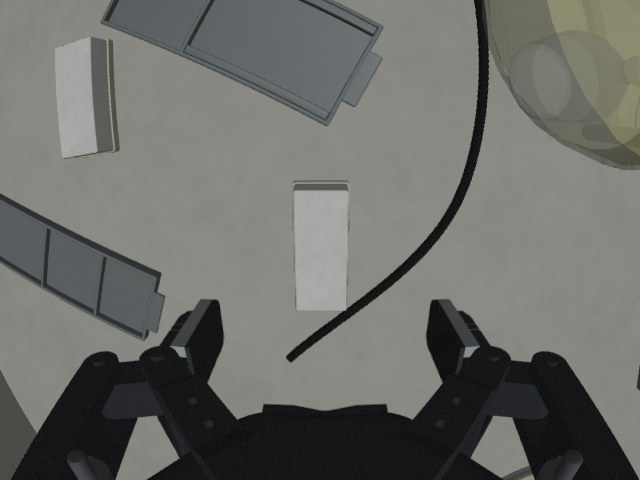

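Call:
drive_tool(
  steps=[4, 0, 20, 0, 0, 0, 60, 4, 0, 20, 0, 0, 0, 60, 4, 0, 20, 0, 0, 0, 60, 0, 0, 10, 0, 0, 0, 60, 0, 0, 0, 0, 0, 0, 60],
)

```text
time: 5.42
tool_pos: [457.3, 181.4, 26.4]
eef_rot: [0.0, 0.995, -0.101, -0.0]
ft_force: [-0.7, 0.4, -0.2]
opening: 60.1
```

Run:
```python
from h import *
p,r,s=pose(); print(p,yawof(r),s["ft_force"],s["opening"])
d=cam("wrist"); cv2.imwrite("pics/w3.png",d["img"]); print(pose()[0])
```

```text
[457.25796983 181.39640998  26.44634945] -11.625361000245867 [-0.6536741   0.3759339  -0.20213149] 60.09787614886396
[457.73778927 181.64413201  27.44111336]
```

View pics/w3.png

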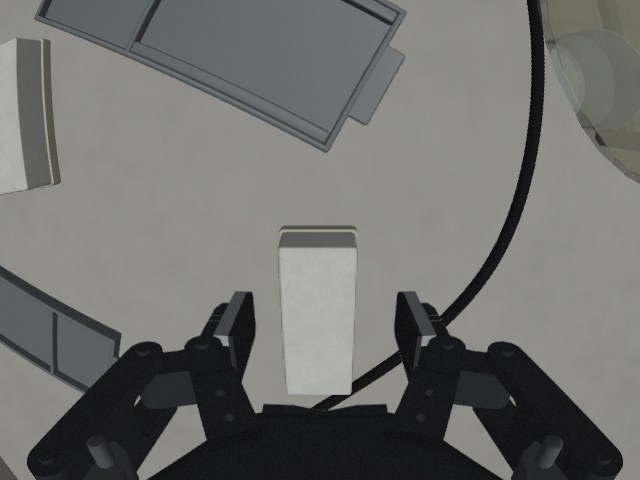

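Box A sits centred between the fingers at about (318,320), and the cable is clear of the right-hand pad. Now I'll go down and close.

Call:
drive_tool(
  steps=[0, 0, 10, 0, 0, 0, 60, 0, 0, 9, 0, 0, 0, 60, 0, 0, 0, 0, 0, 0, 30, 0, 0, 0, 0, 0, 0, 30, 0, 0, 0, 0, 0, 0, 30],
  squeeze=40,
)

```text
time: 5.88
tool_pos: [458.2, 182.5, 8.3]
eef_rot: [-0.0, 0.995, -0.101, 0.001]
ft_force: [-0.3, 0.6, 0.0]
opening: 35.3
```

Call:
drive_tool(
  steps=[0, 0, 0, 0, 0, 0, 25, 0, 0, 0, 0, 0, 0, 25],
)

```text
time: 6.05
tool_pos: [458.3, 182.5, 8.3]
eef_rot: [-0.0, 0.995, -0.101, 0.001]
ft_force: [-0.3, 0.4, 6.1]
opening: 35.4
```

Call:
drive_tool(
  steps=[0, 0, -20, 0, 0, 0, 25, 0, 0, -25, 0, 0, 0, 25, 0, 0, -25, 0, 0, 0, 25, 0, 0, -5, 0, 0, 0, 25, 0, 0, 0, 0, 0, 0, 25],
)

```text
time: 6.47
tool_pos: [458.4, 182.6, 83.8]
eef_rot: [-0.0, 0.995, -0.101, 0.002]
ft_force: [0.1, -0.6, -1.5]
opening: 35.4
```

Run:
```python
from h import *
d=cam("wrist"); cv2.imwrite("pics/w4.png",d["img"]); p,r,s=pose(); print(p,yawof(r),s["opening"])
for k,z in (("slide_box_1",27),("tray_two",10)):
  for a in nets.trace(k,"wrist"):
    if a["p"]>.2:
        m=a["pixels"].astype(np.uint8); c=max(cv2.findContours(m,0,2)[0],key=cv2.contourArea)
        rc=cv2.minAreaRect(np.array([onz(d,q[0],z)[:2] for q in c],np.float32)); print(k,round(a["p"],2),a["bbox"],np.round(rc[0]),np.round(rc[1]),round(rc[2],1))
rows([(560,165,84,50)],25,step=25,tstep=6)
```

```text
[457.66665331 182.45589417  82.45070202] -11.545404735022041 35.26071491315261
slide_box_1 0.95 [284.1, 238.5, 369.7, 411.4] [408. 193.] [ 53. 130.] 76.9
slide_box_1 0.74 [39.8, 52.0, 116.6, 179.6] [581. 315.] [51. 79.] 81.4
tray_two 0.7 [91.1, 0.0, 388.3, 144.5] [604. 212.] [195.  73.] 50.1
[ 9.5,-0.3,-0.3,0,0,-5.6,25.0, 9.5,0.6,-0.3,0,0,-5.6,25.0, 9.4,1.5,-0.3,0,0,-5.6,25.0, 9.2,2.4,-0.3,0,0,-5.6,25.0, 8.9,3.3,-0.3,0,0,-5.6,25.0 ]
[ 8.5,4.2,-0.3,0,0,-5.6,25.0, 8.1,5.0,-0.3,0,0,-5.6,25.0, 7.6,5.7,-0.3,0,0,-5.6,25.0, 7.0,6.4,-0.3,0,0,-5.6,25.0, 6.3,7.1,-0.3,0,0,-5.6,25.0 ]
[ 5.6,7.7,-0.3,0,0,-5.6,25.0 ]
11 rows; end (560, 165, 84, 50)
```

View pics/w4.png

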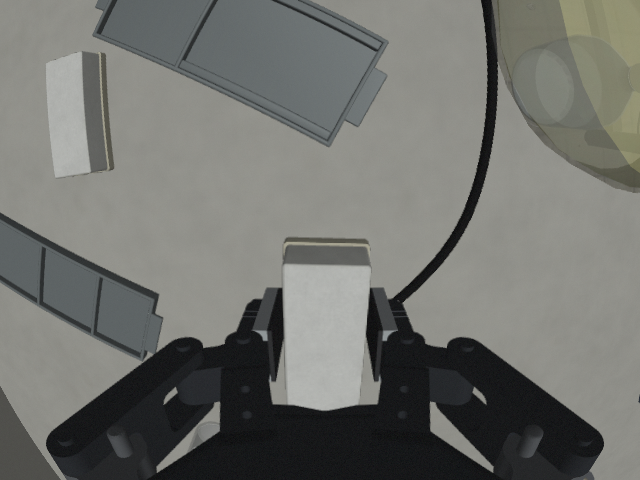

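Box A is held squarely at (325,330), and tray_two is fully in view, measuring (604,212) at 50°. I'll carry it across.

Call:
drive_tool(
  steps=[13, -1, 0, 0, 0, -6, 25, 13, 0, 0, 0, 0, -6, 25, 13, 1, 0, 0, 0, -6, 25, 13, 2, 0, 0, 0, -6, 25, 12, 3, 0, 0, 0, -6, 25],
)

```text
time: 7.03
tool_pos: [522.2, 177.6, 80.7]
eef_rot: [-0.0, 0.987, 0.163, -0.001]
ft_force: [-0.3, -0.4, 0.1]
opening: 34.9
```

Call:
drive_tool(
  steps=[12, 5, 0, 0, 0, -6, 25, 11, 6, 0, 0, 0, -6, 25, 11, 7, 0, 0, 0, -6, 25, 10, 8, 0, 0, 0, -6, 25, 9, 9, 0, 0, 0, -6, 25],
)

```text
time: 7.45
tool_pos: [586.1, 174.3, 80.4]
eef_rot: [-0.0, 0.911, 0.413, -0.001]
ft_force: [-0.2, 0.5, -0.4]
opening: 34.9
```

Run:
```python
from h import *
p,r,s=pose(); print(p,yawof(r),s["opening"])
rows([(588,194.3,84,50.1)],25,step=25,tstep=6)
```

```text
[586.11539231 174.27205204  80.44629242] 48.74109851189761 34.94879022642855
[ 16.3,-11.8,-3.6,-0.1,0.1,-1.4,25.0 ]
1 rows; end (588, 194.3, 84, 50.1)
```

Call:
drive_tool(
  steps=[8, -6, 0, 0, 0, -1, 25, 8, -6, 10, 0, 0, 0, 25, 0, 0, 15, 0, 0, 0, 25, 0, 0, 0, 0, 0, 0, 25, 0, 0, 0, 0, 0, 0, 25],
)

```text
time: 7.87
tool_pos: [586.2, 195.1, 55.8]
eef_rot: [-0.001, 0.908, 0.418, -0.002]
ft_force: [0.2, -0.6, -0.3]
opening: 35.4
```

Run:
```python
from h import *
d=cam("wrist"); cv2.imwrite("pics/w5.png",d["img"]); p,r,s=pose(); print(p,yawof(r),s["opening"])
t=cam("top"); cv2.imwrite("pics/t5.png",cv2.resize(t["img"][120:320,180:400],None,fx=3,fy=3))
```

```text
[586.90731035 194.86505045  56.83836638] 49.40832071016123 35.47759081536295
```

View pics/w5.png

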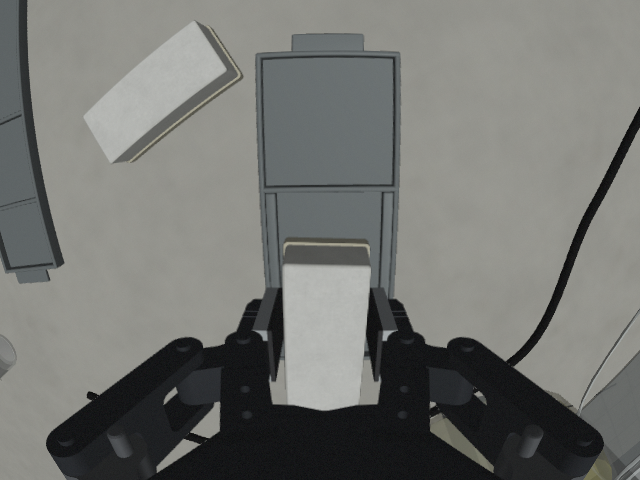

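Run:
```python
from h import *
d=cam("wrist"); p,r,s=pose(); print(p)
q=np.array([onz(d,c,10)[:2] for c in ((258,54),(400,53),(398,189),(260,189),(328,189))]); print(q.round(1))
print(np.linalg.norm(q[0]-q[1]),np.linalg.norm(q[1]-q[2]))
u=(q[0]+q[1])/2-(q[2]+q[3])/2;u/=np.linalg.norm(u); print("yaw",np.degrees(np.arctan2(u[1],u[0])))
for y in (50,49.5):
    e=np.array([np.cos(np.radians(y)),np.sin(np.radians(y))])
    print("T2 from end",((q[0]+q[1])/2-89*e).round(1),"from rib",((q[2]+q[3])/2-17.5*e).round(1))
# box front-bottom edge: px (284..368,241)
z=p[2]-8.3
x=R.from_euler('z',yawof(r),degrees=True).apply([1,0,0])
f=(onz(d,(284,241),z)+onz(d,(368,241),z))/2; print("front of box rel tcp",(f-p).dot(x), (f-p))
```

```text
[587.58379377 194.57205725  57.76989699]
[[635.5 302.5]
 [690.4 256.5]
 [644.4 202.4]
 [589.6 249.3]
 [616.3 226. ]]
71.60695426869648 71.0631783093661
yaw 49.436422787346814
T2 from end [605.7 211.4] from rib [605.7 212.4]
T2 from end [605.1 211.9] from rib [605.6 212.5]
front of box rel tcp 27.259719773897405 [17.87730279 20.57982875 -8.3       ]
```

Call:
drive_tool(
  steps=[2.6, 2, 12, 0, 0, 0, 25, 0, 0, 15, 0, 0, 0, 25, 0, 0, 12, 0, 0, 0, 25, 0, 0, 5, 0, 0, 0, 25, 0, 0, 0, 0, 0, 0, 25],
)

```text
time: 8.43
tool_pos: [590.6, 195.0, 12.7]
eef_rot: [-0.0, 0.908, 0.418, -0.001]
ft_force: [0.6, 0.7, -0.1]
opening: 35.4
```

Run:
```python
from h import *
p,r,s=pose(); print(p,yawof(r),s["opening"],s["ft_force"])
```

```text
[590.5595304 194.9611564  12.6892965] 49.424759341310114 35.419637445049474 [ 0.63208547  0.65234803 -0.08788858]
```

Call:
drive_tool(
  steps=[0, 0, 0, 0, 0, 0, 40, 0, 0, 0, 0, 0, 0, 48, 0, 0, 0, 0, 0, 0, 55, 0, 0, -10, 0, 0, 0, 60, 0, 0, -25, 0, 0, 0, 60],
)

```text
time: 8.85
tool_pos: [589.3, 194.8, 46.5]
eef_rot: [-0.001, 0.908, 0.418, -0.003]
ft_force: [-0.5, -0.4, 0.2]
opening: 60.0
```

Call:
drive_tool(
  steps=[0, 0, -35, 0, 0, 0, 70, 0, 0, -35, 0, 0, 0, 85, 0, 0, -35, 0, 0, 0, 85, -5, 5, -20, 0, 0, 0, 85, -15, 15, 0, 0, 0, 0, 85],
)

```text
time: 9.27
tool_pos: [594.4, 168.7, 179.7]
eef_rot: [0.001, 0.908, 0.42, 0.005]
ft_force: [0.8, 0.4, 0.6]
opening: 85.1
```

Run:
```python
from h import *
d=cam("wrist"); cv2.imwrite("pics/w6.png",d["img"]); p,r,s=pose(); print(p,yawof(r),s["joint_pos"].round(2))
for k,z in (("slide_box_1",31),):
  for a in nets.trace(k,"wrist"):
    if a["p"]>.2:
        m=a["pixels"].astype(np.uint8); c=max(cv2.findContours(m,0,2)[0],key=cv2.contourArea)
        rc=cv2.minAreaRect(np.array([onz(d,q[0],z)[:2] for q in c],np.float32)); print(k,round(a["p"],2),a["bbox"],np.round(rc[0]),np.round(rc[1]),round(rc[2],1))
```

```text
[594.3094696  164.00118326 177.05601805] 49.41805735004224 [ 0.08  0.53  1.2  -0.    1.4   0.79]
slide_box_1 0.97 [278.3, 160.9, 319.6, 260.5] [585. 187.] [83. 35.] 47.9
slide_box_1 0.62 [141.9, 47.2, 247.2, 136.6] [586. 319.] [41. 83.] 80.5
```

View pics/w6.png

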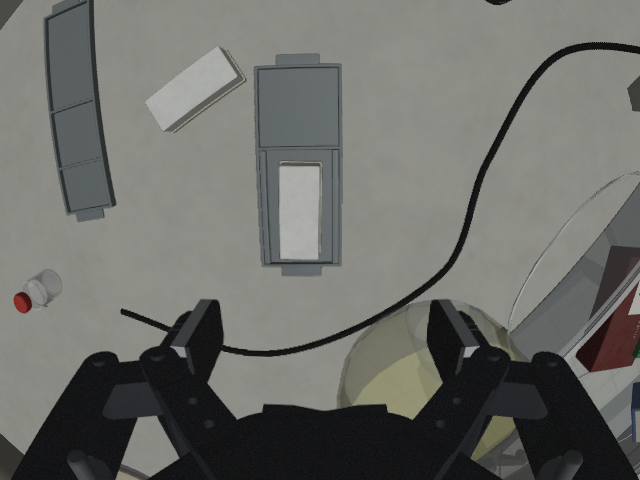

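Box A lies flat in tray_two's long cell at (300,210), with clear margins all round. Next I'll swing round the flask's near side to the medium bottle.

Run:
```python
from h import *
rows([(380,120,225,35),(350,20,225,30),(330,-110,225,20),(310,-170,225,15)],85,step=38,tstep=6)
```

```text
[ -28.9,-22.1,-8.4,0,0,2.4,85.0, -29.8,-20.9,-8.4,0,0,2.4,85.0, -30.6,-19.6,-8.3,0,0,2.4,85.0, -31.4,-18.3,-8.3,0,0,2.4,85.0, -32.2,-17.0,-8.3,0,0,2.4,85.0 ]
[ -32.8,-15.6,-8.3,0,0,2.4,85.0, -27.3,21.6,0,0,0,1.7,85.0, -26.7,22.4,0,0,0,1.7,85.0, -26.0,23.1,0,0,0,1.7,85.0, -20.6,25.6,0,0,0,2.5,85.0 ]
[ -19.4,26.5,0,0,0,2.5,85.0, -18.3,27.3,0,0,0,2.5,85.0, -17.1,28.1,0,0,0,2.5,85.0, -19.7,24.8,0,0,0,2.5,85.0, -18.6,25.6,0,0,0,2.5,85.0 ]
15 rows; end (310, -170, 225, 15)
```

Call:
drive_tool(
  steps=[-29, -22, -8, 0, 0, 2.4, 85, -30, -21, -8, 0, 0, 2.4, 85, -30.5, -19.5, -8, 0, 0, 2.4, 85, -31.5, -18, -8, 0, 0, 2.4, 85, -32, -17, -8, 0, 0, 2.4, 85],
)

```text
time: 9.78
tool_pos: [413.2, 128.6, 213.5]
eef_rot: [-0.0, 0.947, 0.32, -0.0]
ft_force: [0.3, 0.1, 0.4]
opening: 84.9
```

Call:
drive_tool(
  steps=[-33, -15.5, -8, 0, 0, 2.4, 85, -27, 21.5, 0, 0, 0, 1.7, 85, -26.5, 22.5, 0, 0, 0, 1.7, 85, -26, 23, 0, 0, 0, 1.7, 85, -20.5, 25.5, 0, 0, 0, 2.5, 85],
)

```text
time: 10.2
tool_pos: [343.6, -11.7, 221.6]
eef_rot: [-0.0, 0.971, 0.237, 0.0]
ft_force: [0.4, 0.8, -0.2]
opening: 85.3
```

Call:
drive_tool(
  steps=[-19.5, 26.5, 0, 0, 0, 2.5, 85, -18, 27, 0, 0, 0, 2.5, 85, -17, 28, 0, 0, 0, 2.5, 85, -10, 12, 0, 0, 0, 2.5, 85, 0, 0, 0, 0, 0, 0, 85],
)

```text
time: 10.62
tool_pos: [324.3, -124.9, 221.4]
eef_rot: [0.0, 0.989, 0.149, -0.0]
ft_force: [-0.1, 0.5, 0.1]
opening: 85.2
```

Run:
```python
from h import *
d=cam("wrist"); cv2.imwrite("pics/w7.png",d["img"]); p,r,s=pose(); print(p,yawof(r),s["joint_pos"].round(2))
for k in ("medium_bottle","rubber_bulb"):
  for a in nets.landmark_of(k,"wrist"):
    if a["p"]>.2: print(k,round(a["p"],2),np.round(a["at"]),onz(d,a["at"],0).round(0))
  for a in nets.trace(k,"wrist"):
    if a["p"]>.2: print("tr",k,round(a["p"],2),np.round(a["bbox"]))
```

```text
[ 324.44344423 -123.43622309  221.33717703] 17.284651934933244 [-0.71  0.02  1.8   0.    1.32  0.56]
medium_bottle 0.63 [426. 182.] [ 374. -217.    0.]
tr medium_bottle 0.72 [406. 158. 471. 214.]
rubber_bulb 0.68 [344. 103.] [ 422. -114.    0.]
tr rubber_bulb 0.69 [330.  90. 358. 117.]
```

View pics/w7.png

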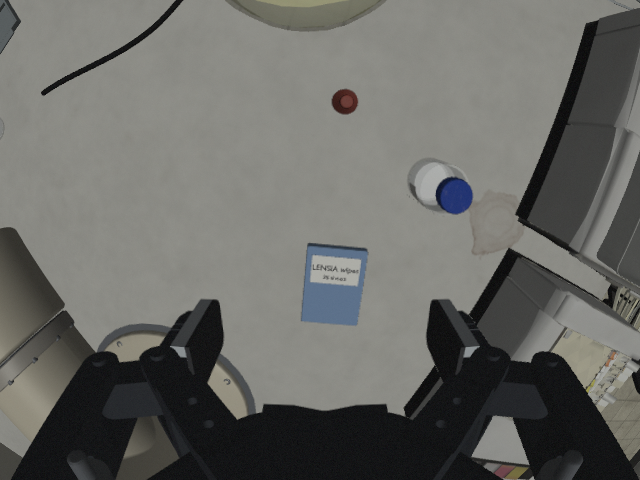

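Run:
```python
from h import *
d=cam("wrist"); 
print("cap",onz(d,(455,196),88)); 
for z in (0,50,100): print("rack corner",z,onz(d,(520,217),z).round(0),onz(d,(512,252),z).round(0), onz(d,(590,25),z).round(0))
t=cam("top"); print("cap top",onz(t,(495.5,303.5),88)); cv2.imwrite("pics/t7.png",cv2.resize(t["img"][240:360,420:640],None,fx=3.6,fy=3.6,interpolation=2))
for z in (0,100): print([onz(t,q,z).round(0)[:2] for q in ((537,300),(540,323))])
```

```text
cap [ 377.80739098 -212.15412131   88.        ]
rack corner 0 [ 376. -333.    0.] [ 336. -342.    0.] [ 627. -349.    0.]
rack corner 50 [ 379. -301.   50.] [ 344. -308.   50.] [ 595. -315.   50.]
rack corner 100 [ 382. -269.  100.] [ 353. -275.  100.] [ 564. -280.  100.]
cap top [ 374.68180304 -217.11052299   88.        ]
[array([ 381., -339.]), array([ 331., -341.])]
[array([ 380., -295.]), array([ 335., -297.])]
```

View pics/t7.png

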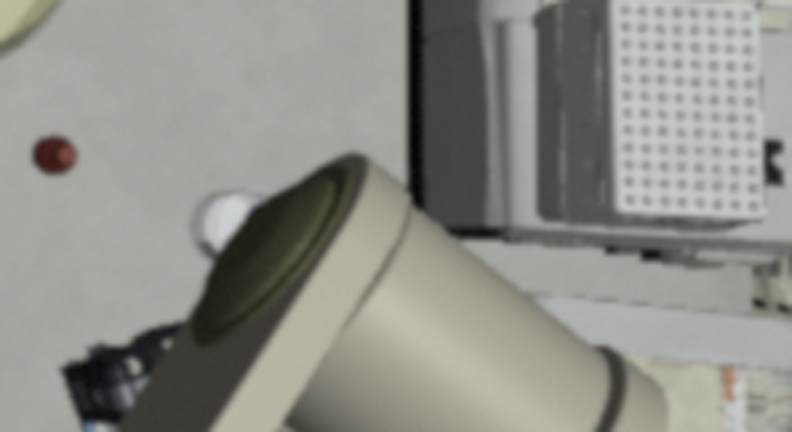

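The picture shows the medium bottle's cap at (455,196), the bulb at (344,101) and the equipment rack about 120 mm beyond the bottle. I'll move over the bottle.

Call:
drive_tool(
  steps=[5, 25, 15, 0, 0, 0, 85, 6, 26, 15, 0, 0, 0, 85, 6, 26, 15, 0, 0, 0, 85, 5, 25.5, 15, 0, 0, 0, 85, 0, 0, 0, 0, 0, 0, 85],
)

```text
time: 11.38
tool_pos: [377.8, -216.1, 158.9]
eef_rot: [-0.001, 0.988, 0.152, -0.001]
ft_force: [-0.6, 1.0, -1.0]
opening: 84.8
```

Run:
```python
from h import *
d=cam("wrist"); cv2.imwrite("pics/w8.png",d["img"]); p,r,s=pose(); print(p,yawof(r),s["joint_pos"].round(2))
print(proj(d,[[376,-215,0],[376,-215,88],p]).round())
for k in ("medium_bottle",):
  for a in nets.landmark_of(k,"wrist"):
    if a["p"]>.2: print(k,round(a["p"],2),np.round(a["at"]),onz(d,a["at"],0).round(0))
```

```text
[ 376.91489714 -214.41736123  159.96129578] 17.443987636704247 [-0.79  0.26  1.72  0.    1.17  0.47]
[[323. 217.]
 [323. 253.]
 [321. 309.]]
medium_bottle 0.92 [328. 220.] [ 375. -219.    0.]
```

View pics/w8.png

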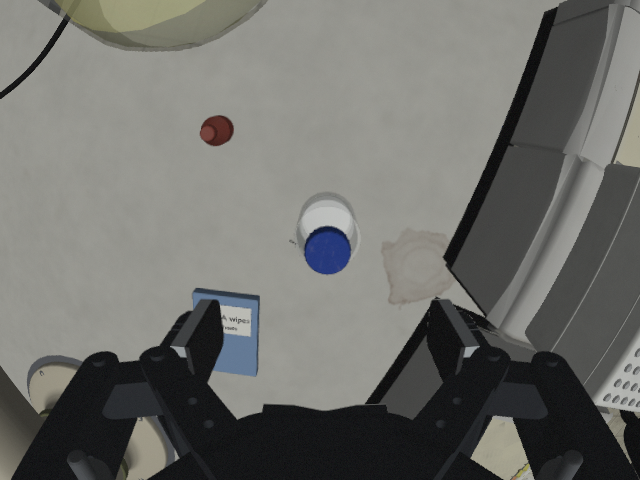

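Call:
drive_tool(
  steps=[1, 1.5, 30, 0, 0, 0, 80, 1, 1.5, 35, 0, 0, 0, 75, 0, 0, 35, 0, 0, 0, 70, 0, 0, 28, 0, 0, 0, 65, 0, 0, 10, 0, 0, 0, 65],
)

```text
time: 11.9
tool_pos: [378.1, -214.1, 21.3]
eef_rot: [-0.002, 0.988, 0.152, -0.001]
ft_force: [-1.3, -0.3, 0.2]
opening: 64.9
```

Run:
```python
from h import *
d=cam("wrist"); cv2.imwrite("pics/w9.png",d["img"]); p,r,s=pose(); print(p,yawof(r),s["opening"],s["ft_force"])
```

```text
[ 378.12639945 -214.11362927   21.15265779] 17.514962795560486 65.01679720018784 [ 0.28729051 -0.38988549 -0.06012164]
```

View pics/w9.png

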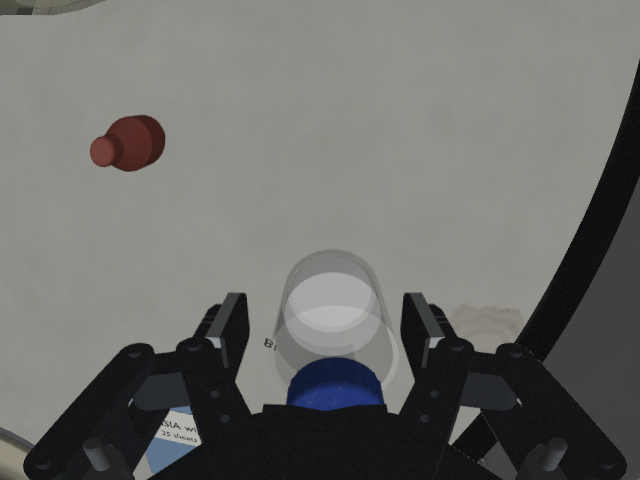

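Run:
```python
from h import *
d=cam("wrist"); p,r,s=pose(); print(p)
a=np.linspace(0,2*np.pi,72)
def sil(x,y,z,rad): return proj(d,np.c_[x+rad*np.cos(a),y+rad*np.sin(a),np.full(72,z)])
img=d["img"].copy()
X=R.from_euler('z',yawof(r),degrees=True).as_matrix()
for (dx,dy),c in (((0,0),(0,0,255)),((0,4),(0,255,0))):
    w=p+dx*X[:,0]-dy*X[:,1]
    for z,rad in ((0,23.5),(88,14.5),(73,14.5)):
        cv2.polylines(img,[sil(w[0],w[1],z,rad).astype(int)],True,c,1)
cv2.imwrite("pics/w9b.png",img[220:,180:480])
```

```text
[ 378.66074823 -214.6961511    22.74487929]
```

View pics/w9b.png

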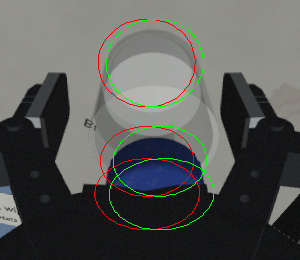

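The overlay puts the bottle about 3.5 mm right of and 4.5 mm nearer than the tool centre. I'll correct for that and grip.

Call:
drive_tool(
  steps=[-4.5, 3.5, 0, 0, 0, 0, 65, 0, 0, 0, 0, 0, 0, 55, 0, 0, 0, 0, 0, 0, 40, 0, 0, 0, 0, 0, 0, 40, 0, 0, 0, 0, 0, 0, 40],
  squeeze=40,
)

```text
time: 12.42
tool_pos: [376.4, -221.3, 24.8]
eef_rot: [0.001, 0.988, 0.152, 0.001]
ft_force: [-1.1, 1.6, 9.1]
opening: 44.6
```

Call:
drive_tool(
  steps=[0, 0, 0, 0, 0, 0, 38, 0, 0, 0, 0, 0, 0, 38],
)

```text
time: 12.58
tool_pos: [376.3, -221.3, 24.8]
eef_rot: [0.001, 0.988, 0.152, 0.001]
ft_force: [-2.2, 1.3, 9.0]
opening: 44.4
```

Run:
```python
from h import *
d=cam("wrist"); cv2.imwrite("pics/w10.png",d["img"]); p,r,s=pose(); print(p,yawof(r),s["opening"],s["ft_force"],s["moment"])
```

```text
[ 376.37173864 -221.29517133   24.85320393] 17.449946420019344 44.50445412744792 [-1.73504673  1.12146938  9.49132966] [ 0.17194492  0.33954023 -0.0090673 ]
```

View pics/w10.png

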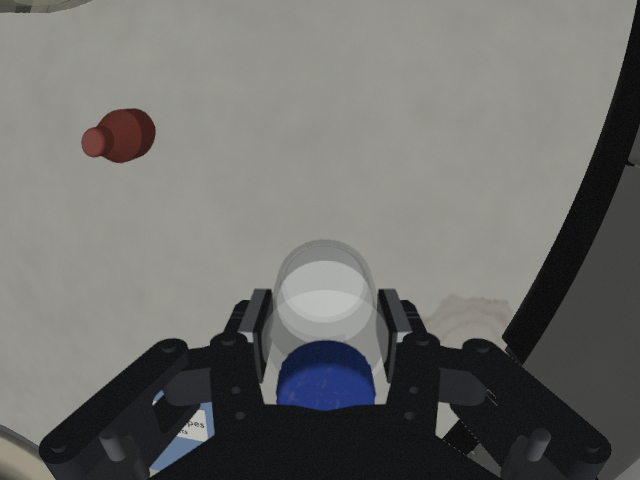

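Run:
```python
from h import *
d=cam("wrist"); p,r,s=pose(); print(p)
a=np.linspace(0,2*np.pi,72)
img=d["img"].copy()
X=R.from_euler('z',yawof(r),degrees=True).as_matrix()
for (dx,dy),c in (((0,0),(0,0,255)),((-8,0),(0,255,0))):
    w=p+dx*X[:,0]-dy*X[:,1]
    for z,rad in ((0,23.5),(88,14.5)):
        cv2.polylines(img,[proj(d,np.c_[w[0]+rad*np.cos(a),w[1]+rad*np.sin(a),np.full(72,z)]).astype(int)],True,c,1)
cv2.imwrite("pics/w10b.png",cv2.resize(img[200:,180:480],None,fx=2,fy=2))
```

```text
[ 376.36056421 -221.29462751   24.84166572]
```

View pics/w10b.png

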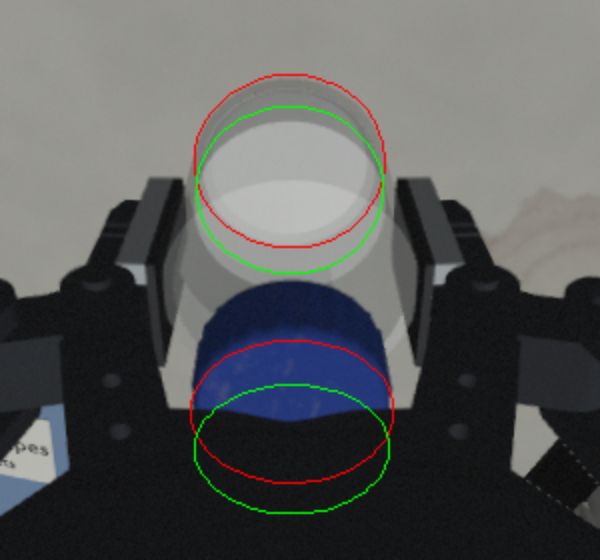

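The bottle is gripped upright and matches the tool-axis overlay to within 1–2 mm. Next I'll lift it and carry it round the near side.

Call:
drive_tool(
  steps=[0, 0, -15, 0, 0, 0, 36, 0, 0, -30, 0, 0, 0, 36, 0, 0, -35, 0, 0, 0, 36, 0, 0, -35, 0, 0, 0, 36, -5, 0, -35, 0, 0, 0, 36],
  squeeze=50,
)

```text
time: 13.1
tool_pos: [371.2, -221.9, 176.0]
eef_rot: [0.001, 0.988, 0.152, 0.001]
ft_force: [0.4, -0.3, -1.9]
opening: 44.4
```

Run:
```python
from h import *
p,r,s=pose(); print(p,yawof(r),s["opening"],s["ft_force"])
rows([(325,-115,205,22),(350,0,215,30),(395,120,215,40),(570,200,190,49.5)],36,step=30,tstep=6)
```

```text
[ 371.23618439 -221.9467903   175.96281755] 17.47400133683624 44.37925093885011 [ 0.42962679 -0.29039481 -1.87126244]
[ -2.4,-23.2,-5.8,0,0,-0.9,36.0, -2.0,-23.2,-5.8,0,0,-0.9,36.0, -1.7,-23.2,-5.8,0,0,-0.9,36.0, -1.3,-23.3,-5.8,0,0,-0.9,36.0, -0.9,-23.3,-5.8,0,0,-0.9,36.0 ]
[ 16.6,-24.3,-2.5,0,0,-2.0,36.0, 17.4,-23.7,-2.5,0,0,-2.0,36.0, 18.2,-23.1,-2.5,0,0,-2.0,36.0, 19.0,-22.5,-2.5,0,0,-2.0,36.0, 19.8,-16.3,0,0,0,-2.0,36.0 ]
[ 20.4,-15.6,0,0,0,-2.0,36.0, 20.9,-14.9,0,0,0,-2.0,36.0, 21.4,-14.1,0,0,0,-2.0,36.0, 21.9,-13.4,0,0,0,-2.0,36.0, 26.5,7.3,3.6,0,0,-1.4,36.0 ]
[ 26.3,7.9,3.6,0,0,-1.4,36.0, 26.1,8.6,3.6,0,0,-1.4,36.0, 25.9,9.2,3.6,0,0,-1.4,36.0, 25.7,9.8,3.6,0,0,-1.4,36.0, 25.4,10.4,3.6,0,0,-1.4,36.0 ]
[ 25.2,11.0,3.6,0,0,-1.4,36.0 ]
21 rows; end (570, 200, 190, 49.5)
```

Call:
drive_tool(
  steps=[-2.5, -23, -6, 0, 0, -1, 36, -2, -23, -6, 0, 0, -1, 36, -1.5, -23, -6, 0, 0, -1, 36, -1.5, -23, -6, 0, 0, -1, 36, -1, -23, -6, 0, 0, -1, 36],
)

```text
time: 13.52
tool_pos: [324.1, -115.6, 204.2]
eef_rot: [0.001, 0.981, 0.195, 0.0]
ft_force: [0.2, 0.8, -1.4]
opening: 44.3
```

Call:
drive_tool(
  steps=[16.5, -24, -2, 0, 0, -2, 36, 17.5, -23.5, -2, 0, 0, -2, 36, 18, -23, -2, 0, 0, -2, 36, 19, -22.5, -2, 0, 0, -2, 36, 20, -16, 0, 0, 0, -2, 36],
)

```text
time: 13.93
tool_pos: [357.6, 23.6, 212.5]
eef_rot: [0.0, 0.96, 0.28, 0.001]
ft_force: [0.2, -0.8, -0.3]
opening: 44.5
```

Call:
drive_tool(
  steps=[20.5, -15.5, 0, 0, 0, -2, 36, 21, -15, 0, 0, 0, -2, 36, 21.5, -14, 0, 0, 0, -2, 36, 22, -13.5, 0, 0, 0, -2, 36, 26.5, 7, 3, 0, 0, -1.4, 36],
)

```text
time: 14.35
tool_pos: [416.9, 132.7, 209.7]
eef_rot: [-0.0, 0.933, 0.359, 0.001]
ft_force: [1.1, 0.1, -0.5]
opening: 44.0
```

Call:
drive_tool(
  steps=[26, 8, 3, 0, 0, -1.4, 36, 26, 8.5, 3, 0, 0, -1.4, 36, 26, 9, 4, 0, 0, -1.4, 36, 25.5, 10, 4, 0, 0, -1.4, 36, 25, 10.5, 4, 0, 0, -1.4, 36],
)

```text
time: 14.77
tool_pos: [543.2, 188.5, 191.0]
eef_rot: [0.0, 0.91, 0.414, 0.0]
ft_force: [-0.2, 0.4, -0.6]
opening: 44.1
```

Run:
```python
from h import *
p,r,s=pose(); print(p,yawof(r),s["opening"],s["ft_force"])
rows([(639,252,130,49.6)],36,step=30,tstep=6)
```

```text
[543.20350215 188.52430094 190.96457807] 48.92734230480151 44.136575099691996 [-0.21859831  0.359091   -0.57277286]
[ 22.1,6.1,12.2,0,0,-0.1,36.0, 22.1,6.1,12.2,0,0,-0.1,36.0, 22.1,6.2,12.2,0,0,-0.1,36.0, 22.1,6.3,12.2,0,0,-0.1,36.0, 22.1,6.3,12.2,0,0,-0.1,36.0 ]
5 rows; end (639, 252, 130, 49.6)
```

Call:
drive_tool(
  steps=[22, 6, 12, 0, 0, 0, 36, 22, 6, 12, 0, 0, 0, 36, 22, 6, 12, 0, 0, 0, 36, 22, 6.5, 12, 0, 0, -0.5, 36, 22, 6.5, 12, 0, 0, 0, 36],
)

```text
time: 15.18
tool_pos: [638.6, 251.0, 130.7]
eef_rot: [0.0, 0.909, 0.418, 0.0]
ft_force: [0.0, -1.0, -1.3]
opening: 44.3
```

Call:
drive_tool(
  steps=[0, 0, 20, 0, 0, 0, 36, 0, 0, 20, 0, 0, 0, 36, 0, 0, 10, 0, 0, 0, 36, 0, 0, 0, 0, 0, 0, 36],
)

```text
time: 15.52
tool_pos: [636.8, 250.1, 78.5]
eef_rot: [-0.0, 0.909, 0.417, -0.002]
ft_force: [0.3, 0.3, -2.5]
opening: 43.9
```

```bash
cat > ov.py <<'E'
from h import *
def tray(d,img,c,yaw,which,col=(0,255,0)):
    L,W=(178,73) if which==2 else (214,62)
    cells=[(-35,0,102,56),(52.5,0,67,67)] if which==2 else [(-82,0,44,56),(-29,0,56,56),(53,0,102,56)]
    Q=R.from_euler('z',yaw,degrees=True)
    for (x,y,a,b) in cells+[(0,0,L,W)]:
        t=np.linspace(-.5,.5,8); u=np.r_[np.c_[t,0*t-.5],np.c_[0*t+.5,t],np.c_[-t,0*t+.5],np.c_[0*t-.5,-t]]
        P=Q.apply(np.c_[x+u[:,0]*a,y+u[:,1]*b,0*u[:,0]+10])+[c[0],c[1],0]
        cv2.polylines(img,[proj(d,P).round().astype(int)],True,col,1)
def ring(d,img,x,y,z,rad,col=(0,0,255)):
    a=np.linspace(0,2*np.pi,60); cv2.polylines(img,[proj(d,np.c_[x+rad*np.cos(a),y+rad*np.sin(a),0*a+z]).round().astype(int)],True,col,1)
E
python3 - <<'E'
from ov import *
d=cam("wrist"); p,r,s=pose(); print(p,yawof(r),s["opening"])
img=d["img"].copy(); tray(d,img,(605,212),49.6,2); tray(d,img,(478.5,413.5),55.5,3); ring(d,img,p[0],p[1],p[2]-24.8,23.5); ring(d,img,p[0],p[1],4,23.5,(255,0,255))
cv2.imwrite("pics/w11.png",img)
E
```

```text
[637.59260166 250.25426958  80.35273791] 49.344110388492076 44.18598339952709
```

View pics/w11.png

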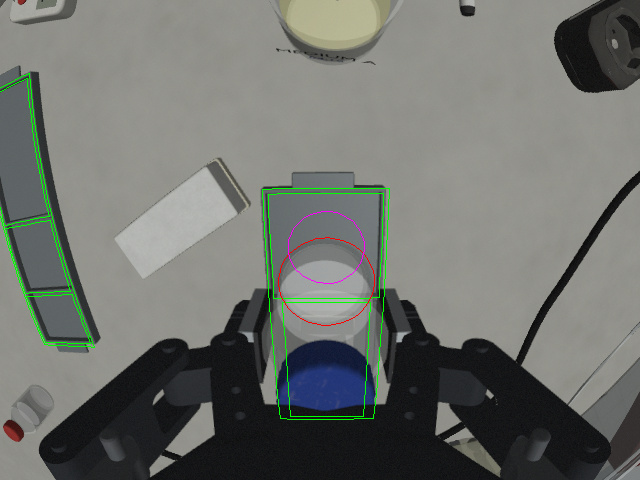

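The overlay fits tray_two, and the bottle's landing ring sits centrally in the square cell. The large bottle's label at (325,53) is just its contents. I'll lower the bottle.

Call:
drive_tool(
  steps=[2, 0, 15, 0, 0, 0, 36, 0, 0, 15, 0, 0, 0, 36, 0, 0, 13, 0, 0, 0, 36, 0, 0, 6, 0, 0, 0, 36, 0, 0, 0, 0, 0, 0, 36],
)

```text
time: 15.98
tool_pos: [639.2, 251.8, 31.5]
eef_rot: [-0.0, 0.909, 0.417, -0.0]
ft_force: [-0.7, -0.5, -1.0]
opening: 44.6
```

Run:
```python
from h import *
p,r,s=pose(); print(p,yawof(r),s["opening"],s["ft_force"])
```

```text
[639.23960418 251.75630154  31.54344095] 49.33986406701639 44.6155005657198 [-0.68884522 -0.53735008 -1.03068401]
```

Call:
drive_tool(
  steps=[0, 0, 2, 0, 0, 0, 36, 0, 0, 0, 0, 0, 0, 36],
)

```text
time: 16.15
tool_pos: [639.9, 252.0, 30.6]
eef_rot: [0.0, 0.909, 0.417, 0.001]
ft_force: [-0.2, 0.1, -0.5]
opening: 44.0
```

Call:
drive_tool(
  steps=[0, 0, 0.5, 0, 0, 0, 36, 0, 0, 0, 0, 0, 0, 36],
)

```text
time: 16.32
tool_pos: [639.6, 251.9, 29.6]
eef_rot: [0.0, 0.909, 0.417, 0.001]
ft_force: [0.4, 0.0, -1.0]
opening: 44.1
```

Call:
drive_tool(
  steps=[0, 0, 0.5, 0, 0, 0, 36, 0, 0, 0, 0, 0, 0, 45, 0, 0, 0, 0, 0, 0, 52, 0, 0, 0, 0, 0, 0, 62, 0, 0, 0, 0, 0, 0, 70],
)

```text
time: 16.73
tool_pos: [639.3, 251.9, 28.4]
eef_rot: [0.0, 0.909, 0.417, 0.0]
ft_force: [0.9, -0.1, 0.4]
opening: 69.8
```

Call:
drive_tool(
  steps=[0, 0, -15, 0, 0, 0, 75, 0, 0, -30, 0, 0, 0, 75, 0, 0, -35, 0, 0, 0, 75, 0, 0, -40, 0, 0, 0, 80, 0, 0, -35, 0, 0, 0, 80],
)

```text
time: 17.15
tool_pos: [639.2, 251.9, 185.8]
eef_rot: [0.0, 0.909, 0.417, 0.0]
ft_force: [0.6, 0.0, -0.1]
opening: 79.8
```

Run:
```python
from ov import *
d=cam("wrist"); p,r,s=pose(); print(p,yawof(r),s["joint_pos"].round(2))
img=d["img"].copy(); tray(d,img,(605,212),49.6,2); tray(d,img,(478.5,413.5),55.5,3); ring(d,img,639,252,4,23.5); ring(d,img,639,252,92,14.5)
cv2.imwrite("pics/w12.png",img)
for k,z in (("slide_box_1",27),("tray_three",10)):
  for a in nets.trace(k,"wrist"):
    if a["p"]>.2:
        m=a["pixels"].astype(np.uint8); c=max(cv2.findContours(m,0,2)[0],key=cv2.contourArea)
        rc=cv2.minAreaRect(np.array([onz(d,q[0],z)[:2] for q in c],np.float32)); print(k,round(a["p"],2),a["bbox"],np.round(rc[0]),np.round(rc[1]),round(rc[2],1))
```

```text
[641.44898618 252.39657846 193.88176533] 49.35805548145916 [ 0.2   0.65  0.93 -0.    1.55  0.91]
slide_box_1 0.92 [171.8, 149.4, 272.8, 234.5] [587. 324.] [35. 85.] 81.4
slide_box_1 0.56 [307.8, 257.9, 343.8, 348.3] [585. 189.] [90. 34.] 48.3
tray_three 0.77 [58.1, 77.9, 149.8, 302.4] [483. 413.] [231.  70.] 55.6
```

View pics/w12.png

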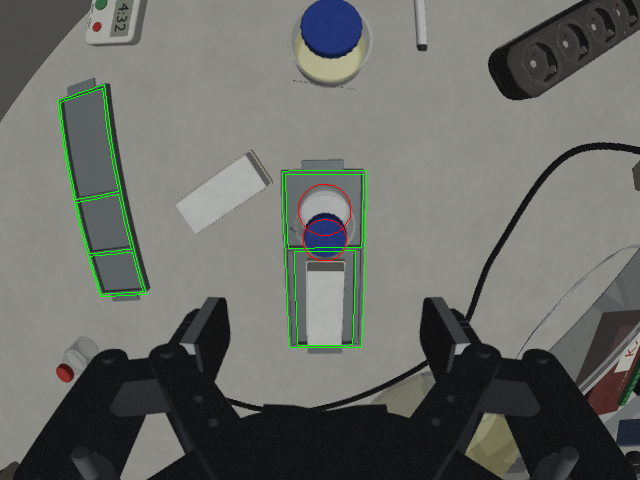

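Kit two looks right: bottle upright in the square cell at (325,225), box in the long cell at (325,305). Now box B.

Run:
```python
from ov import *
d=cam("wrist"); 
q=np.array([onz(d,c,27)[:2] for c in ((176,205),(253,152),(268,183),(198,233))]); print(q.round(0),q.mean(0))
rows([(585,320,110,-8.5)],60,step=25,tstep=6.5)
```

```text
[[550. 345.]
 [632. 331.]
 [624. 304.]
 [547. 314.]] [588.27503882 323.66463766]
[ 1.8,-9.5,8.2,0,0,6.4,60.0, 0.7,-9.7,8.2,0,0,6.4,60.0, -0.4,-9.7,8.2,0,0,6.4,60.0, -1.5,-9.6,8.2,0,0,6.4,60.0, -2.5,-9.4,8.2,0,0,6.4,60.0 ]
[ -3.5,-9.0,8.2,0,0,6.4,60.0, -4.5,-8.6,8.2,0,0,6.4,60.0, -5.5,-8.0,8.2,0,0,6.4,60.0, -6.3,-7.3,8.2,0,0,6.4,60.0 ]
9 rows; end (585, 320, 110, -8.5)
```

Call:
drive_tool(
  steps=[2, -9.5, 6, 0, 0, 6.4, 70, 1, -9.5, 6, 0, 0, 6.4, 70, -0.5, -9.5, 6, 0, 0, 6.4, 70, -1.5, -9.5, 6, 0, 0, 6.4, 70, -2.5, -9.5, 10, 0, 0, 6.4, 70],
)

```text
time: 17.77
tool_pos: [608.8, 289.9, 147.7]
eef_rot: [0.0, 0.989, 0.148, -0.001]
ft_force: [0.7, 0.4, 0.1]
opening: 69.6
```

Call:
drive_tool(
  steps=[-3.5, -9, 10, 0, 0, 6.4, 70, -4.5, -8.5, 10, 0, 0, 6.4, 70, -5.5, -8, 10, 0, 0, 6.4, 70, -6, -7.5, 10, 0, 0, 6.4, 70, 0, 0, 0, 0, 0, 0, 70],
)

```text
time: 18.18
tool_pos: [582.9, 320.7, 105.5]
eef_rot: [0.001, 0.997, -0.073, -0.003]
ft_force: [-0.7, 0.3, -0.9]
opening: 69.9
```

```bash
cat >> ov.py <<'E'
def box(d,img,x,y,z,yaw,col=(0,0,255)):
    u=np.array([[-41,-18],[41,-18],[41,18],[-41,18]]); Q=R.from_euler('z',yaw,degrees=True)
    for zz in (z,z+27):
        P=Q.apply(np.c_[u,[zz]*4])+[x,y,0]; cv2.polylines(img,[proj(d,P).round().astype(int)],True,col,1)
E
python3 - <<'E'
from ov import *
d=cam("wrist"); p,r,s=pose(); print(p,yawof(r),s["joint_pos"].round(2))
img=d["img"].copy(); tray(d,img,(480,413.5),55.5,3); box(d,img,586,321,0,-8.5)
cv2.imwrite("pics/w13.png",img)
E
```

```text
[584.11604375 320.09757124 106.96817106] -8.066955074962356 [ 0.32  0.68  1.12 -0.    1.34  2.04]
```

View pics/w13.png

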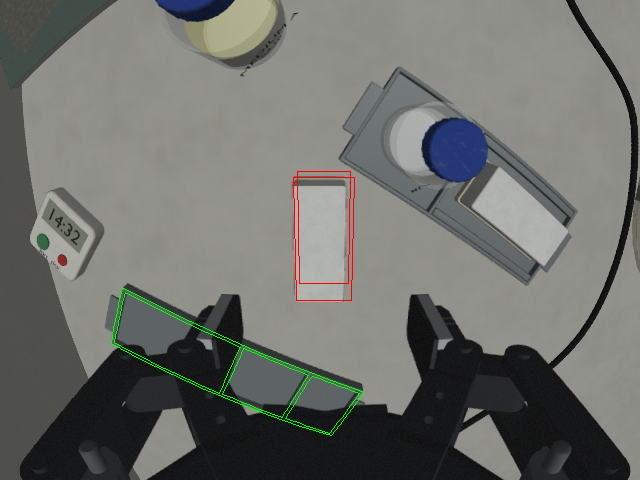

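Call:
drive_tool(
  steps=[-1.5, -3.5, 20, 0, 0, 0, 60, 0, 0, 25, 0, 0, 0, 60, 0, 0, 25, 0, 0, 0, 60, 0, 0, 15, 0, 0, 0, 60, 0, 0, 0, 0, 0, 0, 60],
)

```text
time: 18.65
tool_pos: [583.2, 322.4, 20.7]
eef_rot: [0.001, 0.998, -0.071, -0.003]
ft_force: [-0.2, 0.1, -1.1]
opening: 59.7
```

Run:
```python
from ov import *
d=cam("wrist"); p,r,s=pose(); print(p,yawof(r),s["ft_force"])
img=d["img"].copy(); box(d,img,583,324,0,-8)
cv2.imwrite("pics/w14.png",img)
```

```text
[584.23850003 322.80578579  22.97114128] -8.121544855693907 [ 0.21146199 -0.10451974  0.41743268]
```

View pics/w14.png

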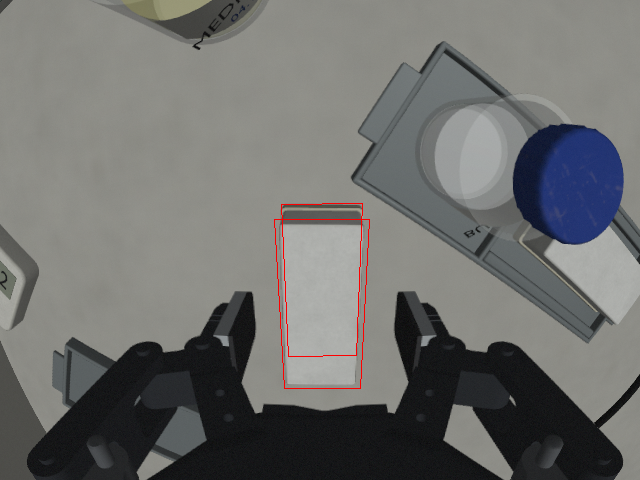

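Call:
drive_tool(
  steps=[0, -0.5, 8, 0, 0, 0, 60, 0, 0, 6, 0, 0, 0, 60, 0, 0, 0, 0, 0, 0, 30, 0, 0, 0, 0, 0, 0, 28, 0, 0, 0, 0, 0, 0, 25],
  squeeze=40,
)

```text
time: 19.12
tool_pos: [585.0, 324.3, 11.2]
eef_rot: [-0.0, 0.997, -0.072, 0.001]
ft_force: [-0.3, 0.4, 0.1]
opening: 34.8
```

Call:
drive_tool(
  steps=[0, 0, 0, 0, 0, 0, 25, 0, 0, 0, 0, 0, 0, 25],
)

```text
time: 19.28
tool_pos: [584.8, 324.2, 10.9]
eef_rot: [-0.0, 0.997, -0.072, 0.0]
ft_force: [0.3, 0.8, 1.6]
opening: 35.1
```

Call:
drive_tool(
  steps=[0, 0, -15, 0, 0, 0, 25, 0, 0, -25, 0, 0, 0, 25, 0, 0, -25, 0, 0, 0, 25, 0, 0, 0, 0, 0, 0, 25],
)

```text
time: 19.62
tool_pos: [586.6, 325.0, 80.7]
eef_rot: [-0.002, 0.997, -0.072, 0.004]
ft_force: [0.2, 0.4, 0.6]
opening: 35.2
```

Run:
```python
from ov import *
p,r,s=pose(); print(p,yawof(r),s["opening"])
rows([(510,457,75,55.6)],25,step=25,tstep=6.5)
```

```text
[586.6468798  324.9556475   80.65739984] -8.23872288250395 35.225810503558094
[ -9.5,-12.0,0.5,0,-0.1,-6.4,25.0, -8.1,-12.9,0.5,0,-0.1,-6.4,25.0, -6.6,-13.8,0.6,0,-0.1,-6.4,25.0, -5.0,-14.4,0.6,0,-0.1,-6.4,25.0, -3.4,-14.9,0.6,0,-0.1,-6.4,25.0 ]
[ -1.7,-15.2,0.6,0,-0.1,-6.4,25.0, 0,-15.3,0.6,0,-0.1,-6.4,25.0, 1.7,-15.2,0.6,0,-0.1,-6.4,25.0, 3.4,-14.9,0.6,0,-0.1,-6.4,25.0, 5.0,-14.4,0.6,0,-0.1,-6.4,25.0 ]
10 rows; end (510, 457, 75, 55.6)
```

Call:
drive_tool(
  steps=[-9.5, -12, 0, 0, 0, -6.4, 25, -8, -13, 0, 0, 0, -6.4, 25, -6.5, -14, 0, 0, 0, -6.4, 25, -5, -14.5, 0, 0, 0, -6.4, 25, -3.5, -15, 0, 0, 0, -6.4, 25],
)

```text
time: 20.03
tool_pos: [545.7, 391.1, 74.9]
eef_rot: [0.0, 0.978, 0.208, -0.0]
ft_force: [-0.7, -0.7, 0.2]
opening: 35.2
```

Call:
drive_tool(
  steps=[-1.5, -15, 0, 0, 0, -6.4, 25, 0, -15.5, 0, 0, 0, -6.4, 25, 1.5, -15, 0, 0, 0, -6.4, 25, 3.5, -15, 0, 0, 0, -6.4, 25, 5, -14.5, 5, 0, 0, -6.4, 25],
)

```text
time: 20.45
tool_pos: [507.7, 457.5, 70.7]
eef_rot: [-0.0, 0.883, 0.47, 0.001]
ft_force: [-0.6, 0.1, -1.2]
opening: 35.2
```

Call:
drive_tool(
  steps=[0, 0, 5, 0, 0, 0, 25, 0, 0, 0, 0, 0, 0, 25],
)

```text
time: 20.62
tool_pos: [507.1, 456.6, 63.7]
eef_rot: [0.0, 0.884, 0.467, -0.001]
ft_force: [1.0, -0.4, -0.4]
opening: 34.9
```

Run:
```python
from ov import *
d=cam("wrist"); p,r,s=pose(); print(p,yawof(r),s["opening"])
img=d["img"].copy(); tray(d,img,(480,413.5),55.6,3); box(d,img,p[0],p[1],p[2]-11,yawof(r)); box(d,img,p[0],p[1],4,yawof(r),(255,0,255))
cv2.imwrite("pics/w15.png",img)
```

```text
[507.73371169 456.12149442  64.30715236] 55.58872303611843 35.074929342448065
```

View pics/w15.png

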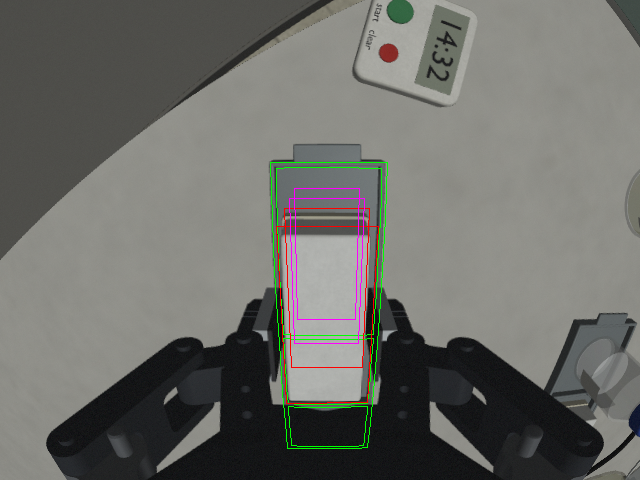

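The tray_three overlay fits and the box hangs square over the long cell. I'll shift it about 5 mm along the tray and lower it.

Call:
drive_tool(
  steps=[5, 1, 12, 0, 0, 0, 25, 0, 0, 15, 0, 0, 0, 25, 0, 0, 12, 0, 0, 0, 25, 0, 0, 7, 0, 0, 0, 25, 0, 0, 0, 0, 0, 0, 25],
)

```text
time: 21.08
tool_pos: [511.2, 459.4, 17.0]
eef_rot: [0.0, 0.884, 0.467, -0.002]
ft_force: [-0.5, 0.1, 0.1]
opening: 35.2
```

Run:
```python
from h import *
p,r,s=pose(); print(p,yawof(r),s["opening"],s["ft_force"])
```

```text
[511.19192064 459.35184629  16.99187369] 55.67177957700019 35.17968294098148 [-0.48146849  0.14782026  0.06474942]
```

Call:
drive_tool(
  steps=[0, 0, 1.5, 0, 0, 0, 25, 0, 0, 0, 0, 0, 0, 25],
)

```text
time: 21.25
tool_pos: [512.0, 460.3, 18.2]
eef_rot: [-0.0, 0.884, 0.467, 0.0]
ft_force: [0.1, 0.8, 0.5]
opening: 35.1
```

Call:
drive_tool(
  steps=[0, 0, 0, 0, 0, 0, 38, 0, 0, 0, 0, 0, 0, 44, 0, 0, 0, 0, 0, 0, 52, 0, 0, -10, 0, 0, 0, 60, 0, 0, -25, 0, 0, 0, 60],
)

```text
time: 21.67
tool_pos: [510.2, 459.4, 50.7]
eef_rot: [0.0, 0.884, 0.467, -0.003]
ft_force: [0.1, -0.2, -0.4]
opening: 60.1
```

Call:
drive_tool(
  steps=[0, 0, -30, 0, 0, 0, 75, 0, 0, -35, 0, 0, 0, 85, 0, 0, -35, 0, 0, 0, 85, -20, 0, -30, 0, 0, 0, 85, -30, 0, 0, 0, 0, 0, 85],
)

```text
time: 22.08
tool_pos: [485.6, 420.7, 190.2]
eef_rot: [-0.0, 0.884, 0.468, 0.007]
ft_force: [0.7, 0.4, 1.6]
opening: 85.0
```

Run:
```python
from ov import *
d=cam("wrist"); p,r,s=pose(); print(p,yawof(r),s["joint_pos"].round(2))
img=d["img"].copy(); tray(d,img,(480,413.5),55.6,3); box(d,img,510,457,4,55.6)
cv2.imwrite("pics/w16.png",img)
for k in ("small_bottle",):
  for a in nets.landmark_of(k,"wrist"):
    if a["p"]>.2: print(k,round(a["p"],2),np.round(a["at"]),onz(d,a["at"],0).round(0))
rows([(380,310,190,35),(310,270,170,20)],85,step=35,tstep=6.5)
```

```text
[480.45449851 415.44424041 186.42172062] 55.75536158450887 [ 0.53  0.56  1.12 -0.    1.46  1.13]
small_bottle 0.89 [245. 373.] [308. 317.   0.]
small_bottle 0.42 [531. 261.] [640. 251.  -0.]
[ -29.1,-4.7,-1.0,0,0,4.1,85.0, -29.3,-2.6,-1.0,0,0,4.1,85.0, -29.5,-0.5,-1.0,0,0,4.1,85.0, -29.4,1.6,-1.0,0,0,4.1,85.0, -29.2,3.8,-1.0,0,0,4.1,85.0 ]
[ -26.8,-2.5,6.7,0,0,5.0,85.0, -26.9,-0.1,6.7,0,0,5.0,85.0, -26.8,2.2,6.7,0,0,5.0,85.0 ]
8 rows; end (310, 270, 170, 20)
```

View pics/w16.png

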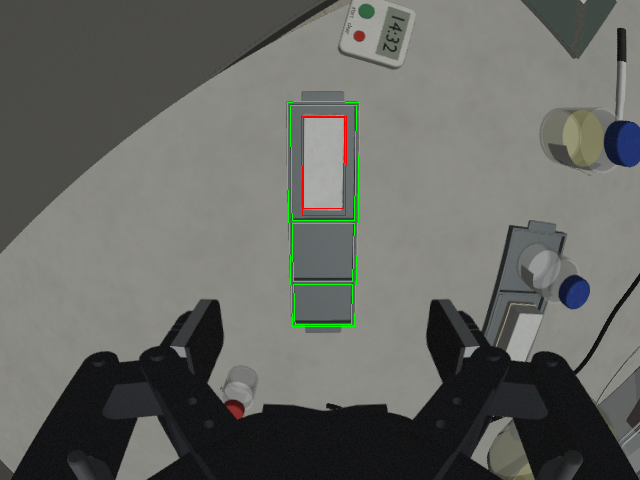

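Box B lies centred in tray_three's long cell at (324,163), and the overlay fits to about a pixel. Next is the small bottle, seen at (240,385).

Run:
```python
from ov import *
rows([(306,316,145,44)],85,step=35,tstep=6.5)
```

```text
[ -30.4,-14.7,6.7,0,0,2.0,85.0, -30.8,-13.7,6.7,0,0,2.0,85.0, -31.3,-12.6,6.7,0,0,2.0,85.0, -31.7,-11.5,6.7,0,0,2.0,85.0, -32.1,-10.4,6.7,0,0,2.0,85.0 ]
[ -32.4,-9.3,6.7,0,0,2.0,85.0 ]
6 rows; end (306, 316, 145, 44)
```

Call:
drive_tool(
  steps=[-30.5, -14.5, 4, 0, 0, 2, 85, -31, -13.5, 4, 0, 0, 2, 85, -31, -12.5, 4, 0, 0, 2, 85, -31.5, -11.5, 4, 0, 0, 2, 85, -32, -10.5, 10, 0, 0, 2, 85],
)

```text
time: 22.6
tool_pos: [337.0, 334.8, 157.7]
eef_rot: [-0.0, 0.922, 0.388, 0.001]
ft_force: [1.2, 0.5, 0.7]
opening: 85.2
```

Call:
drive_tool(
  steps=[-32, -9.5, 10, 0, 0, 2, 85, 0, 0, 0, 0, 0, 0, 85, 0, 0, 0, 0, 0, 0, 80],
)

```text
time: 22.85
tool_pos: [307.6, 318.6, 147.1]
eef_rot: [-0.0, 0.928, 0.373, -0.0]
ft_force: [0.5, -0.0, 1.1]
opening: 79.8
```

Run:
```python
from ov import *
d=cam("wrist"); p,r,s=pose(); print(p,yawof(r),s["joint_pos"].round(2))
img=d["img"].copy(); ring(d,img,306,316,0,18); ring(d,img,306,316,64,11)
cv2.imwrite("pics/w17.png",img)
for k in ("small_bottle",):
  for a in nets.landmark_of(k,"wrist"):
    if a["p"]>.2: print(k,round(a["p"],2),np.round(a["at"]),onz(d,a["at"],0).round(0))
```

```text
[309.20349675 319.29472717 147.54600297] 43.77331871849319 [0.53 0.29 1.71 0.   1.14 1.34]
small_bottle 0.61 [325. 224.] [305. 316.   0.]
```

View pics/w17.png

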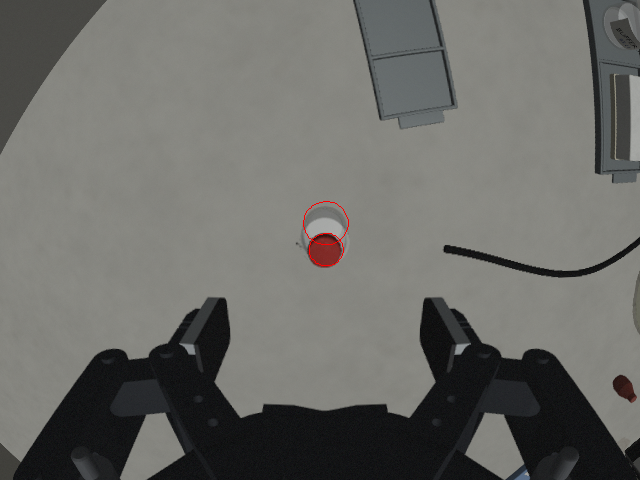

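Call:
drive_tool(
  steps=[-2, 0, 30, 0, 0, 0, 75, -2, 0, 34, 0, 0, 0, 70, 0, 0, 30, 0, 0, 0, 60, 0, 0, 22, 0, 0, 0, 60, 0, 0, 0, 0, 0, 0, 60],
)

```text
time: 23.37
tool_pos: [305.6, 315.8, 27.8]
eef_rot: [0.0, 0.928, 0.372, -0.003]
ft_force: [-0.2, 0.1, 0.1]
opening: 59.9
```

Run:
```python
from ov import *
d=cam("wrist"); p,r,s=pose(); print(p,yawof(r),s["joint_pos"].round(2))
img=d["img"].copy(); ring(d,img,p[0],p[1],0,18); ring(d,img,p[0],p[1],64,11)
cv2.imwrite("pics/w18.png",img)
```

```text
[306.27590676 316.25074462  29.76434155] 43.73937015397488 [0.53 0.48 1.87 0.   0.8  1.34]
```

View pics/w18.png

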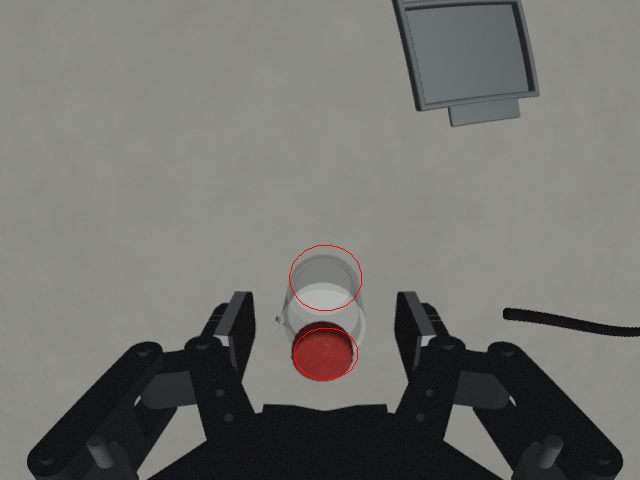

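Call:
drive_tool(
  steps=[-3, -0.5, 9, 0, 0, 0, 60, 0, 0, 9, 0, 0, 0, 55, 0, 0, 0, 0, 0, 0, 42, 0, 0, 0, 0, 0, 0, 30, 0, 0, 0, 0, 0, 0, 30],
  squeeze=40,
)

```text
time: 23.83
tool_pos: [304.2, 314.9, 14.1]
eef_rot: [-0.0, 0.928, 0.373, 0.001]
ft_force: [0.9, -0.7, 2.1]
opening: 33.7
```

Call:
drive_tool(
  steps=[0, 0, 0, 0, 0, 0, 28, 0, 0, 0, 0, 0, 0, 28],
)

```text
time: 24.0
tool_pos: [304.2, 314.9, 14.0]
eef_rot: [-0.0, 0.928, 0.373, 0.002]
ft_force: [-0.1, -0.4, 7.8]
opening: 33.5
```

Run:
```python
from ov import *
d=cam("wrist"); p,r,s=pose(); print(p,yawof(r),s["opening"],s["ft_force"])
img=d["img"].copy(); ring(d,img,p[0],p[1],0,18); ring(d,img,p[0],p[1],64,11)
cv2.imwrite("pics/w19.png",img)
```

```text
[304.25458231 314.92780632  14.04652495] 43.75060964499507 33.47341927122551 [0.26332869 0.61820106 6.95846132]
```

View pics/w19.png

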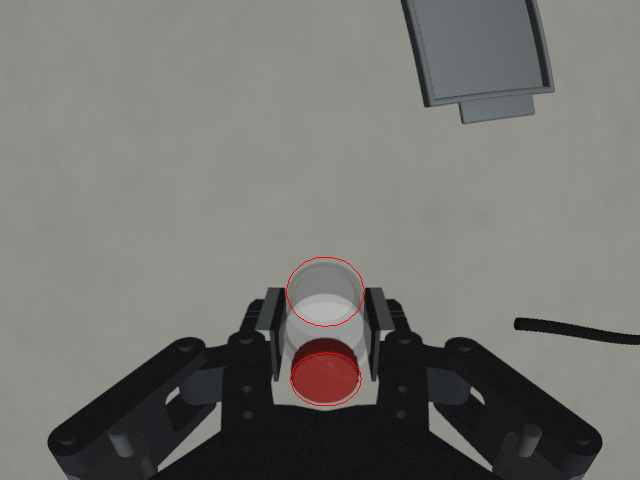

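Small bottle gripped upright, matching the overlay. I'll lift it and carry it to the middle cell.

Call:
drive_tool(
  steps=[0, 0, -12, 0, 0, 0, 27, 0, 0, -22, 0, 0, 0, 27, 0, 0, -25, 0, 0, 0, 27, 0, 0, -12, 0, 0, 0, 27],
  squeeze=50,
)

```text
time: 24.38
tool_pos: [303.7, 314.7, 86.5]
eef_rot: [-0.0, 0.928, 0.373, 0.002]
ft_force: [1.0, 0.3, -0.8]
opening: 33.3
```

Run:
```python
from ov import *
p,r,s=pose(); print(p,yawof(r),s["opening"])
rows([(463.6,389.6,82,55.6)],27,step=25,tstep=6.5)
```

```text
[303.70148591 314.72366738  86.45677688] 43.75614339495545 33.343243008342526
[ 20.9,7.1,0.6,0,0,-1.5,27.0, 20.7,7.6,0.6,0,0,-1.5,27.0, 20.5,8.1,0.6,0,0,-1.5,27.0, 20.3,8.7,0.6,0,0,-1.5,27.0, 20.1,9.2,0.6,0,0,-1.5,27.0 ]
[ 19.8,9.7,0.6,0,0,-1.5,27.0, 19.6,10.2,0.6,0,0,-1.5,27.0, 19.3,10.7,0.6,0,0,-1.5,27.0 ]
8 rows; end (463.6, 389.6, 82, 55.6)
```

Call:
drive_tool(
  steps=[21, 7, 0, 0, 0, -1.5, 27, 20.5, 7.5, 0, 0, 0, -1.5, 27, 20.5, 8, 0, 0, 0, -1.5, 27, 20.5, 8.5, 0, 0, 0, -1.5, 27, 20, 9, 0, 0, 0, -1.5, 27],
)

```text
time: 24.8
tool_pos: [403.4, 362.0, 84.4]
eef_rot: [-0.0, 0.901, 0.433, 0.0]
ft_force: [-0.1, 0.2, -1.2]
opening: 33.5
```

Call:
drive_tool(
  steps=[20, 9.5, 0, 0, 0, -1.5, 27, 19.5, 10, 5, 0, 0, -1.5, 27, 19.5, 10.5, 10, 0, 0, -1.5, 27, 0, 0, 5, 0, 0, 0, 27, 0, 0, 0, 0, 0, 0, 27],
)

```text
time: 25.22
tool_pos: [461.9, 390.1, 62.6]
eef_rot: [-0.0, 0.884, 0.467, -0.001]
ft_force: [-1.0, -0.2, -1.1]
opening: 33.1
```

Run:
```python
from ov import *
d=cam("wrist"); p,r,s=pose(); print(p,yawof(r),s["opening"])
img=d["img"].copy(); tray(d,img,(480,413.5),55.6,3); ring(d,img,p[0],p[1],p[2]-14,18);ring(d,img,p[0],p[1],4,18,(255,0,255))
cv2.imwrite("pics/w20.png",img)
```

```text
[461.37153201 389.99235847  63.35593689] 55.724690362688165 33.39094121364441
```

View pics/w20.png

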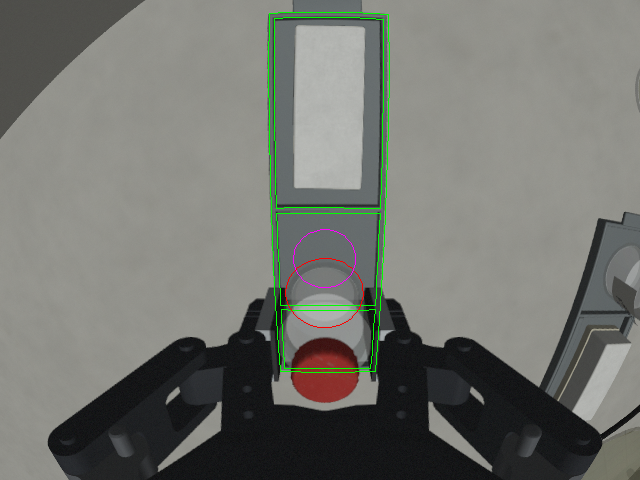

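Call:
drive_tool(
  steps=[0, 1.5, 12, 0, 0, 0, 27, 0, 0, 15, 0, 0, 0, 27, 0, 0, 11, 0, 0, 0, 27, 0, 0, 5, 0, 0, 0, 27, 0, 0, 0, 0, 0, 0, 27],
)

```text
time: 25.68
tool_pos: [462.5, 389.2, 20.2]
eef_rot: [-0.0, 0.884, 0.468, -0.001]
ft_force: [0.1, -0.4, -0.8]
opening: 33.6
```

Run:
```python
from h import *
p,r,s=pose(); print(p,yawof(r),s["opening"],s["ft_force"])
```

```text
[462.52432435 389.1720763   20.15947024] 55.74471992829616 33.635959074006976 [ 0.06827841 -0.44387978 -0.82003147]
```

Call:
drive_tool(
  steps=[0, 0, 1.5, 0, 0, 0, 27, 0, 0, 0, 0, 0, 0, 27],
)

```text
time: 25.85
tool_pos: [463.5, 389.7, 19.9]
eef_rot: [0.0, 0.884, 0.468, 0.0]
ft_force: [0.5, 0.5, -1.4]
opening: 33.4
```

Call:
drive_tool(
  steps=[0, 0, 0, 0, 0, 0, 36, 0, 0, 0, 0, 0, 0, 42, 0, 0, 0, 0, 0, 0, 50, 0, 0, 0, 0, 0, 0, 60, 0, 0, -10, 0, 0, 0, 65],
)

```text
time: 26.27
tool_pos: [462.6, 389.1, 28.2]
eef_rot: [0.0, 0.884, 0.468, -0.002]
ft_force: [-1.3, 0.2, 0.3]
opening: 64.9
```

Call:
drive_tool(
  steps=[0, 0, -25, 0, 0, 0, 65, 0, 0, -35, 0, 0, 0, 70, 0, 0, -40, 0, 0, 0, 80, 0, 0, -40, 0, 0, 0, 85, -15, 0, -20, 0, 0, 0, 85],
)

```text
time: 26.68
tool_pos: [456.6, 378.6, 195.1]
eef_rot: [-0.0, 0.884, 0.468, 0.004]
ft_force: [0.0, 0.7, 0.7]
opening: 85.3
```

Run:
```python
from ov import *
d=cam("wrist"); p,r,s=pose(); print(p,yawof(r),s["joint_pos"].round(2))
img=d["img"].copy(); tray(d,img,(480,413.5),55.6,3); ring(d,img,463,389.5,4,18)
cv2.imwrite("pics/w21.png",img)
rows([(390,200,225,40),(350,50,225,30),(345,-20,225,22)],85,step=38,tstep=6.5)
```

```text
[455.53632364 376.80211445 197.52024694] 55.77346446077394 [ 0.49  0.47  1.24 -0.    1.41  1.09]
[ -30.5,7.6,-4.8,0,-0.1,2.6,85.0, -30.1,9.0,-4.8,0,-0.1,2.6,85.0, -29.7,10.3,-4.7,0,-0.1,2.6,85.0, -29.2,11.7,-4.7,0,-0.1,2.6,85.0, -28.6,13.0,-4.7,0,-0.1,2.6,85.0 ]
[ -28.0,14.3,-4.6,0,-0.1,2.6,85.0, -25.4,17.8,0,0,0,2.0,85.0, -24.8,18.7,0,0,0,2.0,85.0, -24.1,19.6,0,0,0,2.0,85.0, -23.4,20.4,0,0,0,2.0,85.0 ]
[ -22.7,21.2,0,0,0,2.0,85.0, -19.7,29.1,0,0,0,4.0,85.0, -17.6,30.4,0,0,0,4.0,85.0 ]
13 rows; end (345, -20, 225, 22)
```

View pics/w21.png

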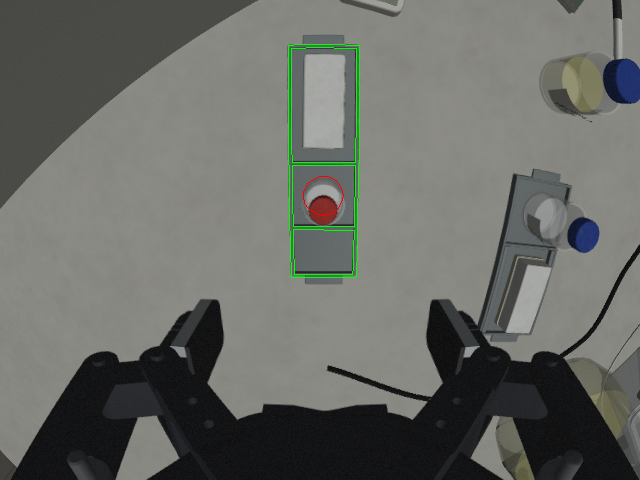

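The small bottle stands upright in the middle cell at (323,205). For the bulb I'll turn the tool so its camera side faces away from the flask (yaw about 209°).

Run:
```python
from ov import *
rows([(390,200,225,117),(350,50,225,168),(345,-60,225,209)],60,step=38,tstep=7)
```

```text
[ -20.3,5.0,-3.2,0.1,0,-6.8,60.0, -20.8,2.6,-3.2,0.1,0,-6.8,60.0, -20.9,0.1,-3.2,0.1,0,-6.8,60.0, -20.8,-2.4,-3.2,0.1,0,-6.8,60.0, -20.4,-4.8,-3.2,0.1,0,-6.8,60.0 ]
[ -19.7,-7.2,-3.1,0.1,0,-6.8,60.0, -18.7,-9.5,-3.1,0.1,0,-6.8,60.0, -17.4,-11.6,-3.1,0.1,0,-6.8,60.0, -15.9,-13.6,-3.1,0.1,0,-6.8,60.0, -14.4,-13.0,0,0,0,-6.4,60.0 ]
[ -12.9,-14.5,0,0,0,-6.4,60.0, -11.2,-15.8,0,0,0,-6.4,60.0, -9.4,-17.0,0,0,0,-6.4,60.0, -7.4,-17.9,0,0,0,-6.4,60.0, -5.4,-18.6,0,0,0,-6.4,60.0 ]
[ -3.3,-19.1,0,0,0,-6.4,60.0, -1.2,-19.4,0,0,0,-6.4,60.0, -3.0,-18.1,0,0,0,-6.8,60.0, -0.8,-18.3,0,0,0,-6.8,60.0, 1.4,-18.3,0,0,0,-6.8,60.0 ]
[ 3.5,-18.0,0,0,0,-6.8,60.0, 5.7,-17.5,0,0,0,-6.8,60.0, 7.7,-16.7,0,0,0,-6.8,60.0 ]
23 rows; end (345, -60, 225, 209)
```

Call:
drive_tool(
  steps=[-20, 5, -3, 0, 0, -6.8, 85, -21, 2.5, -3, 0, 0, -6.8, 85, -21, 0, -3, 0, 0, -6.8, 85, -21, -2.5, -3, 0, 0, -6.8, 80, -20.5, -5, -3, 0, 0, -6.8, 70],
)

```text
time: 27.15
tool_pos: [417.3, 277.9, 204.9]
eef_rot: [0.0, 0.707, 0.708, 0.0]
ft_force: [1.0, 0.4, -0.7]
opening: 71.0
```

Call:
drive_tool(
  steps=[-19.5, -7, -3, 0, 0, -6.8, 60, -18.5, -9.5, -3, 0, 0, -6.8, 60, -17.5, -11.5, -3, 0, 0, -6.8, 60, -16, -13.5, -3, 0, 0, -6.8, 60, -14.5, -13, 0, 0, 0, -6.4, 60],
)

```text
time: 27.57
tool_pos: [383.6, 180.9, 217.3]
eef_rot: [0.001, 0.472, 0.882, 0.0]
ft_force: [0.4, 0.3, -0.2]
opening: 60.2
```

Call:
drive_tool(
  steps=[-13, -14.5, 0, 0, 0, -6.4, 60, -11, -16, 0, 0, 0, -6.4, 60, -9.5, -17, 0, 0, 0, -6.4, 60, -7.5, -18, 0, 0, 0, -6.4, 60, -5.5, -18.5, 0, 0, 0, -6.4, 60],
)

```text
time: 27.98
tool_pos: [358.7, 87.0, 216.8]
eef_rot: [0.0, 0.211, 0.978, 0.0]
ft_force: [0.9, -1.3, -0.5]
opening: 60.1
```

Call:
drive_tool(
  steps=[-3.5, -19, 0, 0, 0, -6.4, 60, -1, -19.5, 0, 0, 0, -6.4, 60, -3, -18, 0, 0, 0, -6.8, 60, -1, -18, 0, 0, 0, -6.8, 60, 1.5, -18, 0, 0, 0, -6.8, 60],
)

```text
time: 28.4
tool_pos: [346.7, -4.8, 216.8]
eef_rot: [0.0, -0.077, 0.997, -0.0]
ft_force: [0.6, -0.4, -0.7]
opening: 59.8
```

Call:
drive_tool(
  steps=[3.5, -18, 0, 0, 0, -6.8, 60, 5.5, -17.5, 0, 0, 0, -6.8, 60, 7.5, -16.5, 0, 0, 0, -6.8, 60, 0, 0, 0, 0, 0, 0, 60],
)

```text
time: 28.73
tool_pos: [344.9, -60.9, 216.8]
eef_rot: [0.0, -0.252, 0.968, -0.001]
ft_force: [0.1, 0.2, -0.2]
opening: 59.8
```

Run:
```python
from ov import *
d=cam("wrist"); p,r,s=pose(); print(p,yawof(r),s["joint_pos"].round(2))
img=d["img"].copy(); ring(d,img,421.5,-114.5,0,10); ring(d,img,421.5,-114.5,15,12)
cv2.imwrite("pics/w22.png",img)
for a in nets.landmark_of("rubber_bulb","wrist"): print(round(a["p"],2),np.round(a["at"]),onz(d,a["at"],0).round(0))
```

```text
[344.77804951 -59.66246308 216.65564473] -151.22304424358651 [-0.51  0.03  1.81 -0.    1.3  -2.59]
0.64 [244. 243.] [ 425. -113.    0.]
```

View pics/w22.png

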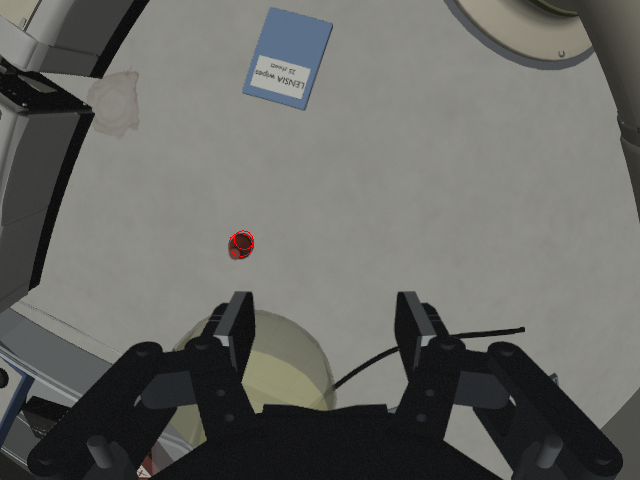

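Call:
drive_tool(
  steps=[-8, -17, 18, 0, 0, 0, 60, -8, -17, 20, 0, 0, 0, 55, -8, -17, 20, 0, 0, 0, 55, -8, -17, 20, 0, 0, 0, 55, -8.5, -16.5, 20, 0, 0, 0, 55],
)

```text
time: 29.25
tool_pos: [422.0, -112.6, 117.6]
eef_rot: [0.0, -0.249, 0.968, -0.0]
ft_force: [0.2, 0.8, 0.8]
opening: 54.6
```

Call:
drive_tool(
  steps=[0, 0, 0, 0, 0, 0, 55],
)

```text
time: 29.33
tool_pos: [422.2, -113.1, 115.6]
eef_rot: [-0.001, -0.249, 0.969, 0.001]
ft_force: [-1.7, -0.3, -0.8]
opening: 55.0
```

Run:
```python
from ov import *
d=cam("wrist"); p,r,s=pose(); print(p,yawof(r),s["joint_pos"].round(2))
img=d["img"].copy(); ring(d,img,421.5,-114.5,0,10); ring(d,img,421.5,-114.5,15,12)
cv2.imwrite("pics/w23.png",img)
for a in nets.landmark_of("rubber_bulb","wrist"): print(round(a["p"],2),np.round(a["at"]),onz(d,a["at"],0).round(0))
```

```text
[ 421.34473855 -112.42346811  117.00611494] -151.14876105901416 [-0.53  0.32  1.78  0.    1.05 -2.61]
0.83 [328. 233.] [ 423. -110.    0.]
```

View pics/w23.png

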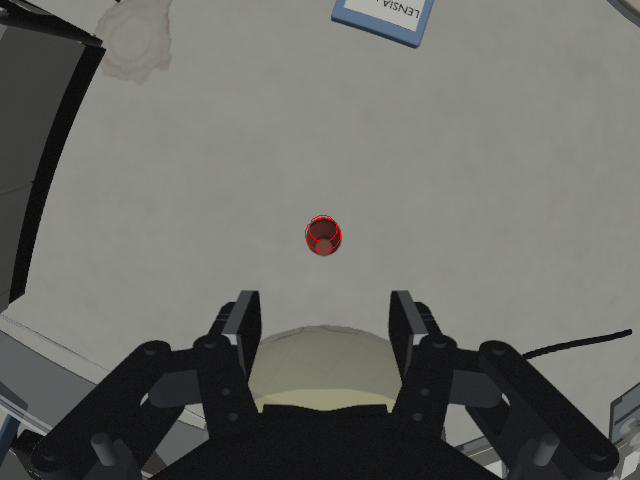

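Call:
drive_tool(
  steps=[0.5, -1, 20, 0, 0, 0, 55, 0, 0, 25, 0, 0, 0, 50, 0, 0, 25, 0, 0, 0, 50, 0, 0, 15, 0, 0, 0, 50, 0, 0, 0, 0, 0, 0, 50],
  squeeze=25,
)

```text
time: 29.85
tool_pos: [420.0, -112.9, 32.4]
eef_rot: [-0.001, -0.25, 0.968, 0.001]
ft_force: [0.3, -0.4, -0.1]
opening: 49.4
```

Run:
```python
from ov import *
d=cam("wrist"); p,r,s=pose(); print(p,yawof(r),s["ft_force"])
img=d["img"].copy(); ring(d,img,p[0],p[1],0,10); ring(d,img,p[0],p[1],15,12)
cv2.imwrite("pics/w24.png",img)
```

```text
[ 420.77036748 -113.38490282   33.723887  ] -151.06739241853535 [ 0.09840776 -0.08253044 -0.16975833]
```

View pics/w24.png

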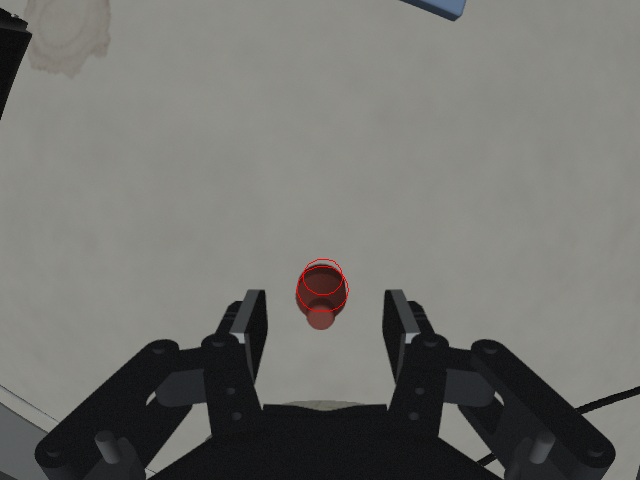

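Call:
drive_tool(
  steps=[-1, -0.5, 12, 0, 0, 0, 45, 0, 0, 10, 0, 0, 0, 40, 0, 0, 5, 0, 0, 0, 36, 0, 0, 0, 0, 0, 0, 32, 0, 0, 0, 0, 0, 0, 32],
)

```text
time: 30.32
tool_pos: [422.8, -114.2, 7.4]
eef_rot: [0.001, -0.25, 0.968, -0.001]
ft_force: [-0.7, -0.5, -1.1]
opening: 32.0
```

Run:
```python
from ov import *
d=cam("wrist"); p,r,s=pose(); print(p,yawof(r),s["ft_force"],s["opening"])
img=d["img"].copy(); cv2.imwrite("pics/w25.png",img)
```

```text
[ 422.81576238 -114.31194796    7.36792362] -151.0525401903426 [ 0.11308619  0.58767865 -0.29033455] 32.26412164929944
```

View pics/w25.png

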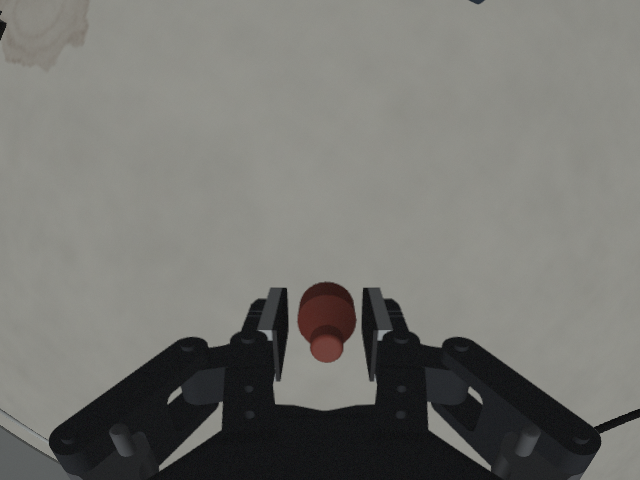

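The bulb stands centred between the pads at (327,318). Closing gently.

Call:
drive_tool(
  steps=[0, 0.5, 0, 0, 0, 0, 28, 0, 0, 0, 0, 0, 0, 25, 0, 0, 0, 0, 0, 0, 22, 0, 0, 0, 0, 0, 0, 19, 0, 0, 0, 0, 0, 0, 18],
  squeeze=25,
)

```text
time: 30.78
tool_pos: [422.3, -113.8, 6.9]
eef_rot: [0.0, -0.25, 0.968, -0.0]
ft_force: [-1.2, 1.8, 6.7]
opening: 22.3
```

Call:
drive_tool(
  steps=[0, 0, 0, 0, 0, 0, 16, 0, 0, 0, 0, 0, 0, 16],
)

```text
time: 30.95
tool_pos: [422.4, -113.8, 6.9]
eef_rot: [0.0, -0.25, 0.968, -0.0]
ft_force: [-0.5, 2.3, 6.8]
opening: 22.5
```

Run:
```python
from ov import *
d=cam("wrist"); p,r,s=pose(); print(p,yawof(r),s["ft_force"],s["opening"])
img=d["img"].copy(); cv2.imwrite("pics/w26.png",img)
```

```text
[ 422.33439751 -113.80089717    6.89933557] -151.0518659430429 [-0.5371722   1.19356524  6.82618494] 22.55424686960423
```

View pics/w26.png

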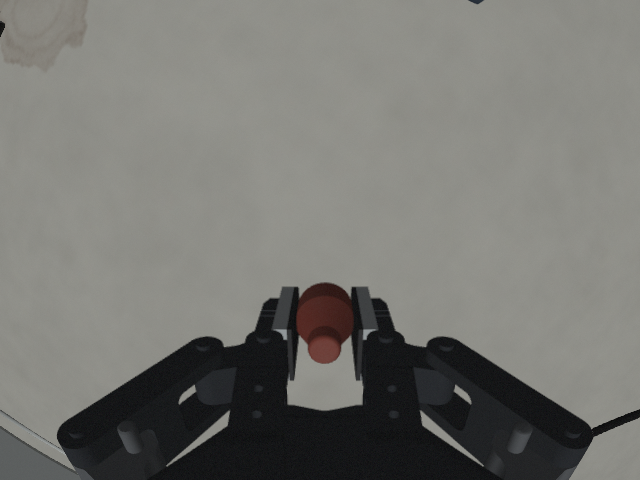

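Call:
drive_tool(
  steps=[0, 0, -10, 0, 0, 0, 15, 0, 0, -20, 0, 0, 0, 15, 0, 0, -25, 0, 0, 0, 15, 0, 0, -30, 0, 0, 0, 15, 0, 0, -30, 0, 0, 0, 15],
)

```text
time: 31.42
tool_pos: [421.7, -113.5, 122.6]
eef_rot: [-0.0, -0.25, 0.968, 0.0]
ft_force: [0.4, -0.1, -0.4]
opening: 22.2
```

Call:
drive_tool(
  steps=[8, 15, -15, 0, 0, 0, 15, 8, 17, -15, 0, 0, 0, 15, 8, 17, -15, 0, 0, 0, 15, 8, 17, -15, 0, 0, 0, 15, 8, 17, -10, 0, 0, 0, 15],
)

```text
time: 31.83
tool_pos: [346.3, -60.0, 192.5]
eef_rot: [0.0, -0.25, 0.968, -0.0]
ft_force: [-0.2, -0.4, 0.0]
opening: 22.2
```

Run:
```python
from ov import *
p,r,s=pose(); print(p,yawof(r),s["ft_force"],s["opening"],s["joint_pos"].round(2))
rows([(352,50,195,215),(385,180,195,225),(424,332,120,235.6)],15,step=28,tstep=7)
```

```text
[346.30211269 -60.03236142 192.5276526 ] -151.05844406885095 [-0.23981179 -0.35282102  0.0091303 ] 22.15572565150945 [-0.51  0.07  1.85  0.    1.22 -2.59]
[ -14.6,23.4,-0.6,0,0,-1.5,15.0, -15.2,23.0,-0.6,0,0,-1.5,15.0, -15.8,22.6,-0.6,0,0,-1.5,15.0, -16.4,22.2,-0.6,0,0,-1.5,15.0, -20.3,17.5,0,0,0,-2.0,15.0 ]
[ -20.9,16.8,0,0,0,-2.0,15.0, -21.5,16.1,0,0,0,-2.0,15.0, -22.0,15.3,0,0,0,-2.0,15.0, -22.6,14.5,0,0,0,-2.0,15.0, -19.3,11.4,10.7,0,0,-1.5,15.0 ]
[ -19.6,10.9,10.7,0,0,-1.5,15.0, -19.9,10.4,10.7,0,0,-1.5,15.0, -20.1,9.9,10.7,0,0,-1.5,15.0, -20.4,9.3,10.7,0,0,-1.5,15.0, -20.6,8.8,10.7,0,0,-1.5,15.0 ]
[ -20.9,8.2,10.7,0,0,-1.5,15.0 ]
16 rows; end (424, 332, 120, 235.6)
```

Call:
drive_tool(
  steps=[-14.5, 23.5, 0, 0, 0, -1.5, 15, -15, 23, 0, 0, 0, -1.5, 15, -16, 22.5, 0, 0, 0, -1.5, 15, -16.5, 22, 0, 0, 0, -1.5, 15, -20.5, 17.5, 0, 0, 0, -2, 15],
)

```text
time: 32.25
tool_pos: [358.8, 77.1, 191.6]
eef_rot: [-0.0, -0.317, 0.948, -0.0]
ft_force: [0.7, -0.3, -0.7]
opening: 22.6
```

Call:
drive_tool(
  steps=[-21, 17, 0, 0, 0, -2, 15, -21.5, 16, 0, 0, 0, -2, 15, -22, 15.5, 0, 0, 0, -2, 15, -22.5, 14.5, 0, 0, 0, -2, 15, -19.5, 11.5, 10, 0, 0, -1.5, 15],
)

```text
time: 32.67
tool_pos: [392.4, 203.7, 182.5]
eef_rot: [0.002, -0.395, 0.918, -0.0]
ft_force: [0.9, -0.4, 0.9]
opening: 22.0
```

Call:
drive_tool(
  steps=[-19.5, 11, 10, 0, 0, -1.5, 15, -20, 10.5, 10, 0, 0, -1.5, 15, -20, 10, 10, 0, 0, -1.5, 15, -20.5, 9.5, 10, 0, 0, -1.5, 15, -20.5, 9, 10, 0, 0, -1.5, 15],
)

```text
time: 33.08
tool_pos: [418.9, 311.8, 130.8]
eef_rot: [-0.0, -0.454, 0.891, -0.0]
ft_force: [0.9, -1.3, -0.4]
opening: 22.3
```

Run:
```python
from ov import *
p,r,s=pose(); print(p,yawof(r),s["ft_force"],s["opening"],s["joint_pos"].round(2))
rows([(433.7,345.8,75,235.6)],15,step=20,tstep=7)
```

```text
[418.93892799 311.80882949 130.83284587] -125.9740972193333 [ 0.94722824 -1.27711191 -0.42632839] 22.309671633483536 [ 0.41  0.43  1.53 -0.    1.18 -2.1 ]
[ -9.0,2.0,14.0,0,0,-0.4,15.0, -9.1,1.9,14.0,0,0,-0.4,15.0, -9.1,1.9,14.0,0,0,-0.4,15.0, -9.1,1.8,14.0,0,0,-0.4,15.0 ]
4 rows; end (433.7, 345.8, 75, 235.6)
```

Call:
drive_tool(
  steps=[-9, 2, 14, 0, 0, -0.5, 15, -9, 2, 14, 0, 0, -0.5, 15, -9, 2, 14, 0, 0, -0.5, 15, -9, 2, 14, 0, 0, 0, 15, 0, 0, 10, 0, 0, 0, 15],
)

```text
time: 33.5
tool_pos: [433.3, 345.5, 64.1]
eef_rot: [-0.0, -0.466, 0.885, 0.0]
ft_force: [-0.4, -0.5, 0.2]
opening: 22.4
```

Call:
drive_tool(
  steps=[0, 0, 0, 0, 0, 0, 15],
)

```text
time: 33.58
tool_pos: [432.2, 344.2, 63.4]
eef_rot: [-0.002, -0.465, 0.885, 0.0]
ft_force: [0.7, -0.2, -0.4]
opening: 21.9
```

Run:
```python
from ov import *
d=cam("wrist"); p,r,s=pose(); print(p,yawof(r),s["opening"])
img=d["img"].copy(); tray(d,img,(480,413.5),55.6,3); ring(d,img,p[0],p[1],4,12,(255,0,255)); ring(d,img,p[0],p[1],p[2]-7+15,12)
cv2.imwrite("pics/w27.png",img)
```

```text
[432.61333098 344.18856462  64.64638203] -124.54886340313146 22.100657975230575
```

View pics/w27.png

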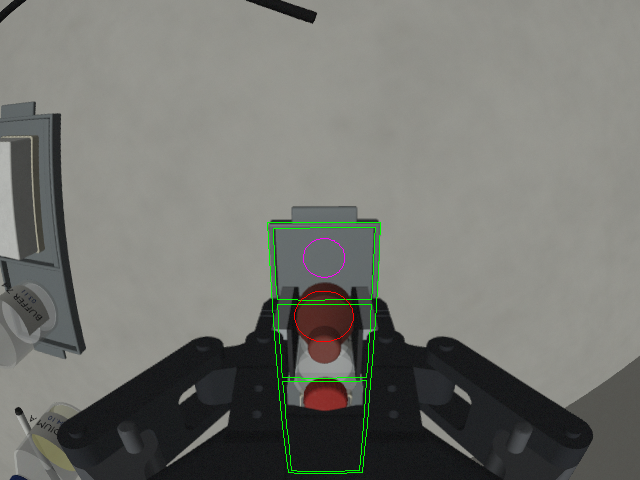

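The bulb's landing ring sits central in the smallest cell, about (324,258). I'll lower it.

Call:
drive_tool(
  steps=[-1.5, 0, 15, 0, 0, 0, 15, 0, 0, 15, 0, 0, 0, 15, 0, 0, 12, 0, 0, 0, 15, 0, 0, 7, 0, 0, 0, 15, 0, 0, 0, 0, 0, 0, 15],
)

```text
time: 34.05
tool_pos: [433.7, 345.4, 15.9]
eef_rot: [-0.001, -0.465, 0.885, -0.0]
ft_force: [-0.7, 0.2, -0.4]
opening: 22.3
```

Call:
drive_tool(
  steps=[0, 0, 2, 0, 0, 0, 15, 0, 0, 0, 0, 0, 0, 15],
)

```text
time: 34.22
tool_pos: [434.5, 346.0, 15.1]
eef_rot: [0.001, -0.465, 0.885, -0.0]
ft_force: [0.5, 0.4, -0.2]
opening: 22.1
```

Run:
```python
from h import *
p,r,s=pose(); print(p,yawof(r),s["opening"],s["ft_force"])
```

```text
[434.46372616 345.95379076  15.0539825 ] -124.56353752854376 22.112464888097186 [ 0.46092721  0.35658598 -0.1924197 ]
```

Call:
drive_tool(
  steps=[0, 0, 1.5, 0, 0, 0, 15, 0, 0, 0, 0, 0, 0, 15],
)

```text
time: 34.38
tool_pos: [434.3, 346.0, 13.2]
eef_rot: [0.0, -0.465, 0.885, -0.0]
ft_force: [0.2, 0.8, 0.3]
opening: 22.3
```

Call:
drive_tool(
  steps=[0, 0, 1, 0, 0, 0, 15, 0, 0, 0, 0, 0, 0, 15],
)

```text
time: 34.55
tool_pos: [434.1, 346.0, 11.9]
eef_rot: [0.0, -0.465, 0.885, -0.0]
ft_force: [0.5, 0.6, -1.0]
opening: 22.2
```

Call:
drive_tool(
  steps=[0, 0, 0.7, 0, 0, 0, 15, 0, 0, 0, 0, 0, 0, 22, 0, 0, 0, 0, 0, 0, 24, 0, 0, 0, 0, 0, 0, 26, 0, 0, 0, 0, 0, 0, 28],
)

```text
time: 34.97
tool_pos: [434.1, 346.0, 11.2]
eef_rot: [0.0, -0.465, 0.885, 0.0]
ft_force: [-0.1, 0.4, -0.3]
opening: 27.9
```

Call:
drive_tool(
  steps=[0, 0, 0, 0, 0, 0, 32, 0, 0, 0, 0, 0, 0, 38, 0, 0, 0, 0, 0, 0, 44, 0, 0, 0, 0, 0, 0, 44],
)

```text
time: 35.3
tool_pos: [434.1, 345.9, 11.1]
eef_rot: [0.0, -0.465, 0.885, 0.0]
ft_force: [-0.5, 0.4, 1.5]
opening: 44.1
```

Run:
```python
from ov import *
d=cam("wrist"); p,r,s=pose(); print(p,yawof(r),s["opening"],s["ft_force"])
cv2.imwrite("pics/w28.png",d["img"])
```

```text
[434.11208192 345.95227815  11.12374221] -124.55111057622743 44.23567805853074 [-0.17030753  0.93422077  0.42373128]
```

View pics/w28.png

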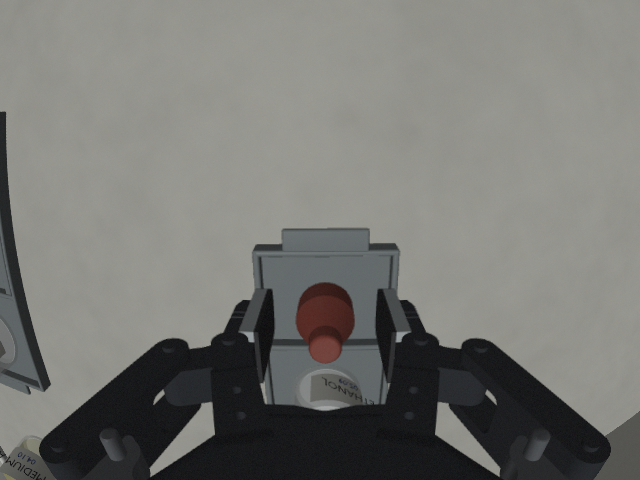

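The bulb stands free and upright in its cell at (325,320). I'll withdraw and check everything.

Call:
drive_tool(
  steps=[0, 0, -10, 0, 0, 0, 44, 0, 0, -20, 0, 0, 0, 46, 0, 0, -35, 0, 0, 0, 50, 0, 0, -40, 0, 0, 0, 60, 0, 0, -40, 0, 0, 0, 60],
)

```text
time: 35.77
tool_pos: [433.6, 345.7, 158.4]
eef_rot: [-0.0, -0.465, 0.885, 0.0]
ft_force: [0.8, 0.9, -0.1]
opening: 60.1
```

Call:
drive_tool(
  steps=[20, 0, -30, 0, 0, 0, 60, 20, 0, -10, 0, 0, 0, 60, 20, 20, 0, 0, 0, 0, 60, 10, 35, 0, 0, 0, 0, 60, 0, 35, 0, 0, 0, 0, 60],
)

```text
time: 36.18
tool_pos: [318.7, 338.1, 197.2]
eef_rot: [0.0, -0.464, 0.886, -0.0]
ft_force: [0.2, 0.3, 0.0]
opening: 60.3
```

Run:
```python
from ov import *
p,r,s=pose(); print(p,yawof(r))
for n in ("top","side"):
    d=cam(n); img=d["img"].copy(); sl=(slice(120,370),slice(110,345)) if n=="top" else (slice(230,430),slice(180,430))
    print(n)
    for k,z in (("large_bottle",0),("timer",0),("rubber_bulb",4),("small_bottle",4),("medium_bottle",4),("slide_box_1",4)):
        for a in nets.landmark_of(k,n)[:2]:
            if a["p"]>.3: print(k,round(a["p"],2),np.round(a["at"]),onz(d,a["at"],z).round(0)[:2])
    cv2.imwrite(f"pics/end_{n}.png",cv2.resize(img[sl],None,fx=2.4,fy=2.4,interpolation=2))
```

```text
[318.67219751 338.06824442 197.18912916] -124.71668340893281
top
large_bottle 0.83 [221. 150.] [735. 352.]
large_bottle 0.57 [190. 261.] [482. 420.]
timer 0.76 [144. 206.] [610. 526.]
rubber_bulb 0.64 [225. 281.] [435. 342.]
small_bottle 0.75 [292. 211.] [590. 192.]
small_bottle 0.7 [208. 270.] [462. 379.]
medium_bottle 0.62 [265. 189.] [642. 253.]
slide_box_1 0.73 [174. 250.] [507. 454.]
slide_box_1 0.64 [293. 211.] [589. 190.]
side
large_bottle 0.93 [216. 316.] [726. 354.]
timer 0.8 [245. 403.] [611. 532.]
rubber_bulb 0.57 [346. 335.] [429. 349.]
small_bottle 0.83 [326. 350.] [465. 393.]
medium_bottle 0.82 [264. 288.] [636. 267.]
slide_box_1 0.78 [294. 265.] [580. 191.]
slide_box_1 0.77 [300. 375.] [511. 456.]
```

View pics/end_top.png

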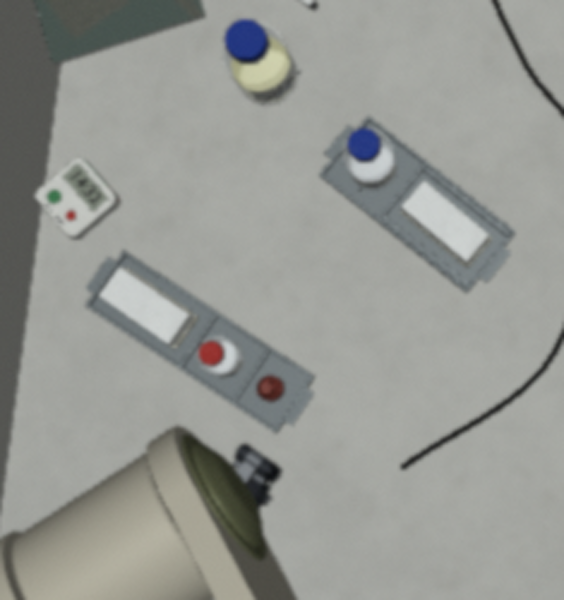

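View pics/end_side.png

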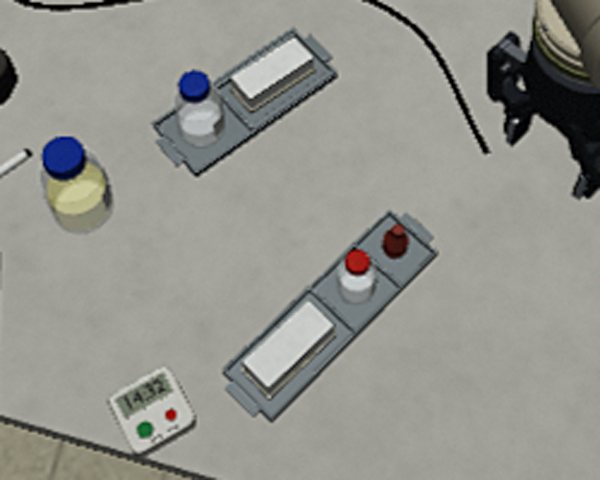

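Both views show all five things upright in their cells: boxes at (440,220) and (147,303), caps at (364,145) and (211,352), and the bulb at (270,388) in the top crop. The large bottle and timer are where they started, and the gripper is clear. I'll hand in.

Call:
drive_tool(
  steps=[0, 0, 0, 0, 0, 0, 60, 0, 0, 0, 0, 0, 0, 60],
)

```text
time: 37.05
tool_pos: [320.4, 339.3, 196.1]
eef_rot: [-0.0, -0.465, 0.885, 0.0]
ft_force: [0.7, 1.1, 0.4]
opening: 60.1
```

Run:
```python
from h import *
s=read_state(); print(s["time"],np.abs(s["qvel"]).max()); print(arm.close_job())
```

```text
37.05 0.0020428615928884267
the job is handed in; nothing more can be done
None
```

Both kits are made up and the job was handed in at 37 s of the 125 s allowed. The two-cell tray holds one slide box and the medium bottle. The three-cell tray holds the other slide box, the small bottle and the rubber bulb.

- **Final checks:** The last top and side pictures show all five things upright and inside their own cells. The large bottle and timer look unmoved, though the networks' readings for them scatter by a few mm. The arm stood clear and still at hand-in.
- **Flask:** I passed round its near side and turned the camera away from it when picking up the bulb. I measured no clearance in those moves.
- **Forces:** The highest wrist force I read was about 10 N, while the grippers closed on things standing on the table.
- **What disagreed:**
  - The networks' final positions in the top and side views differed by up to about 14 mm, and one false "small bottle" was reported on a slide box. For placing I relied on the wrist-camera overlays, which fitted the trays closely.
  - The measured tool height wandered by 1–2 mm, so each thing was let go up to about 2.5 mm above the cell floor.

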